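Turn round the dip baskets of the parts cleaner and close its keyed lid

TASK

The parts cleaner is done. Take the dry, empty wire baskets off the hooks of the drip stand and stand them on the rubber mat, then hang the wet, loaded ones (the one in the bowl and those standing on the bench) by their handles on the hooks, one to a hook. When that is all done, and only then, put the lid on the bowl and turn it until its key drops into the notch in the rim, so that it sits fully home and level; leave the other things on the bench where they are.

Things in the scene. Friction and masses are not known exactly. Their poses are not given: they have to be found in the camera images.
- cleaner: Desktop parts cleaner, fixed: round white housing (176 mm diameter, 60 mm high) carrying a round open steel bowl, 152 mm outside, 140 mm inside, rim 120 mm above the bench, inner floor 60 mm above the bench. Origin: centre of its underside, on the bench; z up; its x axis points to the notch in the rim.
- cleaner_rim (a point): Centre of the bowl's mouth, at the height of the rim (120 mm above the bench). Axes as cleaner.
- cleaner_notch (a point): The one notch in the bowl's rim, 20 mm wide and 11 mm deep, cut through the wall; this point is the middle of the notch at rim height, 73 mm from the axis in the cleaner's +x direction.
- lid: Steel lid, 250 g, lying right way up. Plug: 133 mm diameter, tapering to 120, 16 mm high, 3.5 mm play in the bowl. Flange 160 mm diameter, 16 to 22 mm above the origin, resting on the rim when home (origin 16 mm below the rim). Round black knob, 28 mm diameter, 22 to 58 mm above the origin, to grip 46 mm up. Origin: centre of the plug's underside; z up; x points to the key.
- lid_key (a point): Outer end of the lid's one key, seen from above as a small tongue on the flange's edge; 89 mm from the axis along the lid's +x, 19 mm above its origin. The key is 15 mm wide, 9 mm deep below the flange, 62 to 89 mm from the axis; off the notch it props the lid up to 9 mm high; in the notch it has 2.7 mm play each side.
- drip_stand: Steel drip stand, fixed: base plate 100 x 360 x 8 mm, two 12 mm posts at y = +-165 mm, crossbar at x = 0 with top 220 mm above the bench, and three 8 mm wire hooks, 105 mm apart, reaching from the crossbar to its -x side (the robot's side). Origin on the bench under the crossbar's middle; y along the crossbar, z up.
- mat: Black rubber mat lying on the bench, fixed, 100 mm (its x) by 220 mm (its y), 4 mm thick. Origin: centre of its underside, on the bench; z up.
- hook0 (a point): The left (y = +105 mm) hook of the drip stand: top of the wire at its lowest point, where a handle comes to rest, 204 mm above the bench, 55 mm in front of the crossbar. Axes as the drip stand: the wire runs along x, open end to -x; its upturned tip is 25 mm away along -x, top of the tip 16 mm higher (220 mm).
- hook1 (a point): The middle hook of the drip stand: top of the wire at its lowest point, where a handle comes to rest, 204 mm above the bench, 55 mm in front of the crossbar. Axes as the drip stand: the wire runs along x, open end to -x; its upturned tip is 25 mm away along -x, top of the tip 16 mm higher (220 mm).
- hook2 (a point): The right (y = -105 mm) hook of the drip stand: top of the wire at its lowest point, where a handle comes to rest, 204 mm above the bench, 55 mm in front of the crossbar. Axes as the drip stand: the wire runs along x, open end to -x; its upturned tip is 25 mm away along -x, top of the tip 16 mm higher (220 mm).
- basket_a: Loaded wire dip basket, 160 g: round, 72 mm diameter, 50 mm high (solid to touch), with a rigid 6 mm wire handle arching over it in its yz plane, and on the handle's peak a black square tab 14 x 14 mm, 116 to 150 mm high, to grip 142 mm up (across y, the fingers clear hook and tip). Origin: centre of its underside; z up. Starts in the cleaner's bowl, on its floor.
- basket_a_eye (a point): Underside of the roof-shaped handle's peak of basket_a, 112 mm above its origin; the handle is 60 mm wide at 95 mm height, 66 mm at the basket's rim. A hook goes through it along the basket's x axis, from either side; hanging, this point is within a few mm of the hook point. Axes as the basket.
- basket_b: Loaded wire dip basket, 160 g: round, 72 mm diameter, 50 mm high (solid to touch), with a rigid 6 mm wire handle arching over it in its yz plane, and on the handle's peak a black square tab 14 x 14 mm, 116 to 150 mm high, to grip 142 mm up (across y, the fingers clear hook and tip). Origin: centre of its underside; z up. Starts standing on the bench, or is absent.
- basket_b_eye (a point): Underside of the roof-shaped handle's peak of basket_b, 112 mm above its origin; the handle is 60 mm wide at 95 mm height, 66 mm at the basket's rim. A hook goes through it along the basket's x axis, from either side; hanging, this point is within a few mm of the hook point. Axes as the basket.
- basket_c: Loaded wire dip basket, 160 g: round, 72 mm diameter, 50 mm high (solid to touch), with a rigid 6 mm wire handle arching over it in its yz plane, and on the handle's peak a black square tab 14 x 14 mm, 116 to 150 mm high, to grip 142 mm up (across y, the fingers clear hook and tip). Origin: centre of its underside; z up. Starts standing on the bench, or is absent.
- basket_c_eye (a point): Underside of the roof-shaped handle's peak of basket_c, 112 mm above its origin; the handle is 60 mm wide at 95 mm height, 66 mm at the basket's rim. A hook goes through it along the basket's x axis, from either side; hanging, this point is within a few mm of the hook point. Axes as the basket.
- dry_a: Dry, empty wire dip basket, 160 g: round, 72 mm diameter, 50 mm high (solid to touch), with a rigid 6 mm wire handle arching over it in its yz plane, and on the handle's peak a black square tab 14 x 14 mm, 116 to 150 mm high, to grip 142 mm up (across y, the fingers clear hook and tip). Origin: centre of its underside; z up. Starts hanging on a hook, or is absent.
- dry_b: Dry, empty wire dip basket, 160 g: round, 72 mm diameter, 50 mm high (solid to touch), with a rigid 6 mm wire handle arching over it in its yz plane, and on the handle's peak a black square tab 14 x 14 mm, 116 to 150 mm high, to grip 142 mm up (across y, the fingers clear hook and tip). Origin: centre of its underside; z up. Starts hanging on a hook, or is absent.
- dry_c: Dry, empty wire dip basket, 160 g: round, 72 mm diameter, 50 mm high (solid to touch), with a rigid 6 mm wire handle arching over it in its yz plane, and on the handle's peak a black square tab 14 x 14 mm, 116 to 150 mm high, to grip 142 mm up (across y, the fingers clear hook and tip). Origin: centre of its underside; z up. Starts hanging on a hook, or is absent.
- pliers: Not part of the job: orange-handled pliers lying flat, about 100 x 45 mm, 16 mm high. Origin at its underside, about its middle.
- multimeter: Not part of the job: green hand-held multimeter lying on its back, 150 x 75 x 37 mm. Origin at its underside, about its middle.
- wash_bottle: Not part of the job: white wash bottle with a red cap, 66 mm diameter, 170 mm high, standing. Origin at its underside, about its middle.
- screwdriver: Not part of the job: screwdriver lying flat, 170 mm long. Origin at its underside, about its middle.
- tape_roll: Not part of the job: roll of masking tape lying flat, 84 mm diameter, 18 mm high. Origin at its underside, about its middle.
Things that resemble listed ones, but are neither listed nor needed, are in the scene too. Leave any purple look-alike of the cleaner alone.

How it is judged:
By the outcome, as a careful person would: the job done as asked, in the order asked, and still so for the second after the job is handed in, with the robot touching nothing.
Of basket_b, basket_c only 1 to 2 are there at a start; the rules pass over those that are not, and their reading is None.
Of dry_a, dry_b, dry_c only 1 to 2 are there at a start; the rules pass over those that are not, and their reading is None.
At some moment in a run one of lid may be knocked a few centimetres aside while the robot is not near it.
Once in a run the grip may slacken for a moment while it holds something.
It also fails if it takes over 210 s, if anything falls off the work surface, if the arm or the gripper's body presses on something with over 40 N, if the wrist force passes 120 N, or if a joint passes its speed limit or range.

ROBOT

A 7-joint arm with a two-finger parallel gripper is mounted at the origin on the work surface. World frame = base frame: x ahead of the robot, y to its left, z up, the work surface at z = 0. Lengths are in m, angles in rad, forces in N, time in s.
With the tool pointing down it reaches from about 0.425 to 0.8 m from the base axis. Payload 8.3 kg.
Tool frame: the origin (TCP) lies at the very end of the fingers, on their centre line; the grasp point (between the pads) lies 19 mm behind it; z points along the fingers, y is the line along which they close (so a half turn about z gives the same grasp; the last joint's range is limited). The gripper opens to 85 mm and grips with 20 to 120 N. Pads are 22 mm wide; open, the fingers measure 114 mm over their backs; the gripper's body (76 mm by 85 mm) begins 54 mm behind the grasp point. The pads swing forward as they close: fully open they stand 13 mm farther back than shut.
Start: joints at [-1.225, 0.383, 0.016, 1.37, -0.006, 1.388, -0.046], TCP at [0.248, 0.574, 0.196] pointing down, gripper open.
Joint ranges: [-2.95, 2.95], [-0.25, 2.06], [-1.52, 1.56], [0.18, 2.33], [-1.44, 4.58], [0.02, 2.06], [-3.01, 3.01]. Speed limits (rad/s): [2.39, 2.39, 3.01, 3.01, 3.14, 3.14, 3.14].

INTERFACE

Orientations are given as a unit quaternion [w, x, y, z].
In Python, from bench import ctrl gives the robot as it stands.
- The arm moves only by the shell command python3 -m pendant 'ROWS'. ROWS is JSON, a list of rows, each an object of numbers: "x", "y", "z": the shift along the tool's x, y, z in cm; "ax", "ay", "az": the turn, a rotation vector about the tool's x, y, z in rad; "hand": the closure, from 0 (fully open) to 1 (shut). In form: [{"x": .., "y": .., "z": .., "ax": .., "ay": .., "az": .., "hand": ..}, ...]. A call has 1 to 10 rows; each row is the pose to reach, as a shift and turn from the pose commanded when the call began, along the tool's axes at that moment; what a row does not reach only later rows make up. A row lasts 1/10 s, in which the tool goes at most 50 mm and 8.59 degrees, less where a joint would pass 70% of its speed; a pose out of reach is approached as far as the arm can. A call with a gripper value outside its range is refused whole. The fingers move at their own pace and stop on an object; the grip force is fixed at half the most. Time passes only in rows, so rows that repeat a pose let the fingers close. It gives the time, the measured TCP pose, the force, the opening and the grip force at its end, in the units of the state.
- ctrl.sense(): the state, without advancing time (a new reading comes with each control period).
- ctrl.get_image(name): name is "scene" or "side" or "wrist"; returns a dict with "frame" (480x640x3 uint8, blue, green, red), "camera_matrix" (3x3 intrinsics, pixels), "rvec" (rotation vector, rad) and "tvec" (3), from world to camera coordinates, as OpenCV has them. Camera axes: x right, y down, z forward; pixel columns grow to the right and rows downward; lengths in m; the calibration is good to about 2 mm. A picture is of the moment at which its call begins. There is no depth.
- ctrl.hand_in(): hands the job in; it is judged then, once.
Trained networks look in a picture, given as the dict that the camera call returned (one of the last four; its "shot" number tells which), for a name from the list of things; names that differ only in an ending like _2 or _b are one class to them, and where a whole thing is asked for, a point or a joint stands for the part that bears it (a point fixed in the world has none). Each returns a list of dicts, best first, with "confidence" (0 to 1); they miss things now and then, are a little off and sometimes report something else, mostly with a low value. They report only what shows in the picture. A call takes as long as a camera call. They do not tell look-alikes from the thing itself.
- ctrl.recognise(picture, target): "point" ([x, y, z] in m, in world coordinates, good to about 4 mm: the middle of the surface that is visible of it).
- ctrl.spot_point(picture, target): "point" ([x, y, z] in m, in world coordinates, good to about 4 mm: a listed point, or the origin of a listed thing).
The state is a dict: "time_s": time; "q": joint angles; "dq": joint speeds; "tau": joint torques, N m; "position": TCP position; "ee_rot": TCP orientation; "wrist_force": force on the tool from outside, world axes, zero at the start; "ft_torque": the same for the moment, N m; "width": finger opening in m; "grasp_force": force on a finger pad.
Only numpy, scipy, OpenCV 4.12 (cv2) and the standard library are available. Lean on these libraries where they do the work, as an engineer would, in place of code of your own. Each camera call takes 0.05 s, during which the arm holds its last target. There are 200 camera calls.

## Working session

There is one attempt and no reset: what is moved stays moved. The work goes in short steps, Python scripts to look and compute and a shell command to move; the robot and the scene stay as the last step left them, time stands still between calls to the robot, and variables do not carry over. Pictures are saved under pics/ and viewed, at most 14 in all, crops included, and the job is handed in when it is done.

```bash
ls; mkdir -p pics; cat > h.py <<'E'
import numpy as np, cv2
from bench import ctrl
from scipy.spatial.transform import Rotation as R
def shot(n,save=None):
    p=ctrl.get_image(n)
    if save: cv2.imwrite('pics/%s.png'%save,p['frame'])
    return p
def proj(p,X):
    return cv2.projectPoints(np.array(X,float).reshape(-1,3),np.array(p['rvec']),np.array(p['tvec']),np.array(p['camera_matrix']),None)[0][:,0]
def ray(p,uv):
    Rm=cv2.Rodrigues(np.array(p['rvec'],float))[0];t=np.array(p['tvec'],float).ravel()
    d=Rm.T@np.linalg.inv(np.array(p['camera_matrix']))@np.array([uv[0],uv[1],1.]);return -Rm.T@t,d/np.linalg.norm(d)
def atz(p,uv,z):
    c,d=ray(p,uv);return c+d*(z-c[2])/d[2]
def tri(l):
    A=np.zeros((3,3));b=np.zeros(3)
    for p,uv in l:
        c,d=ray(p,uv);M=np.eye(3)-np.outer(d,d);A+=M;b+=M@c
    return np.linalg.solve(A,b)
def rot(s):
    q=s['ee_rot'];return R.from_quat([q[1],q[2],q[3],q[0]])
def go(target,yaw=None):
    """shift in tool axes (cm) to world target TCP; tool y axis world yaw"""
    s=ctrl.sense();r=rot(s)
    d=r.inv().apply(np.array(target)-s['position'])*100
    print('shift cm',d.round(2))
    if yaw is not None:
        y=np.array([np.cos(yaw),np.sin(yaw),0]);z=np.array([0,0,-1.]);
        best=None
        for sg in(1,-1):
            T=R.from_matrix(np.c_[np.cross(sg*y,z),sg*y,z]);v=(r.inv()*T).as_rotvec()
            print('rotvec',v.round(3), 'q7',s['q'][6].round(2) if hasattr(s['q'][6],'round') else s['q'][6])
def show(p,t,f='recognise'):
    for d in getattr(ctrl,f)(p,t): print(f[:4],t,np.round(d['point'],3),round(d['confidence'],2),proj(p,d['point']).round()[0])
E
python3 - <<'E'
from h import *
s=ctrl.sense();print({k:np.round(v,3) for k,v in s.items()})
a=shot('scene','s0');b=shot('side','d0');
for p in(a,b):
    for t in ['cleaner_rim','cleaner_notch','lid','lid_key','hook0','hook1','hook2','mat']: show(p,t,'spot_point')
    for t in ['basket_a','dry_a']:show(p,t);show(p,t+'_eye' if t=='basket_a' else t,'spot_point')
E
```

```text
pics
{'time_s': np.float64(0.0), 'q': array([-1.225,  0.384,  0.016,  1.371, -0.006,  1.388, -0.047]), 'dq': array([-0.001, -0.   , -0.001,  0.   ,  0.001,  0.001,  0.   ]), 'tau': array([ 1.0000e-03, -6.2759e+01,  8.4500e-01, -3.7182e+01,  1.7000e-02,
        1.4000e-02,  0.0000e+00]), 'position': array([0.248, 0.573, 0.195]), 'ee_rot': array([-0.   ,  0.203,  0.979, -0.001]), 'wrist_force': array([-0.482,  0.089,  0.652]), 'ft_torque': array([-0.032, -0.023, -0.018]), 'grasp_force': np.float64(0.0), 'width': np.float64(0.085)}
spot cleaner_rim [ 0.2   -0.298  0.124] 0.97 [234. 197.]
spot cleaner_rim [ 0.575 -0.631  0.118] 0.96 [117. 327.]
spot cleaner_rim [ 0.523 -0.365  0.121] 0.78 [226. 285.]
spot cleaner_rim [ 0.694 -0.258 -0.   ] 0.6 [285. 356.]
spot cleaner_notch [ 0.64  -0.653  0.123] 0.94 [105. 352.]
spot cleaner_notch [ 0.597 -0.37   0.119] 0.66 [228. 309.]
spot lid [0.431 0.064 0.002] 0.64 [369. 254.]
spot lid_key [ 0.461 -0.027  0.022] 0.94 [343. 263.]
spot lid_key [ 0.596 -0.373  0.124] 0.6 [226. 308.]
spot hook0 [0.562 0.325 0.2  ] 0.62 [485. 220.]
spot hook0 [0.568 0.4
[... 1504 characters left out ...]
k1 [0.566 0.429 0.204] 0.81 [261. 320.]
spot hook2 [0.554 0.214 0.205] 0.93 [281. 266.]
spot hook2 [0.563 0.322 0.204] 0.85 [270. 291.]
spot hook2 [0.566 0.429 0.204] 0.81 [261. 320.]
spot mat [ 0.69  -0.068  0.003] 0.74 [255. 270.]
reco basket_a [ 0.578 -0.001  0.033] 0.84 [287. 275.]
reco basket_a [ 0.566 -0.134  0.032] 0.65 [297. 252.]
spot basket_a_eye [ 0.521 -0.359  0.12 ] 0.69 [316. 197.]
spot basket_a_eye [0.617 0.321 0.001] 0.61 [254. 356.]
spot basket_a_eye [0.556 0.215 0.204] 0.31 [280. 267.]
reco dry_a [0.563 0.43  0.129] 0.82 [264. 347.]
reco dry_a [0.556 0.332 0.128] 0.82 [274. 320.]
spot dry_a [0.562 0.427 0.096] 0.91 [266. 357.]
spot dry_a [0.559 0.324 0.092] 0.76 [275. 330.]
```

View pics/s0.png

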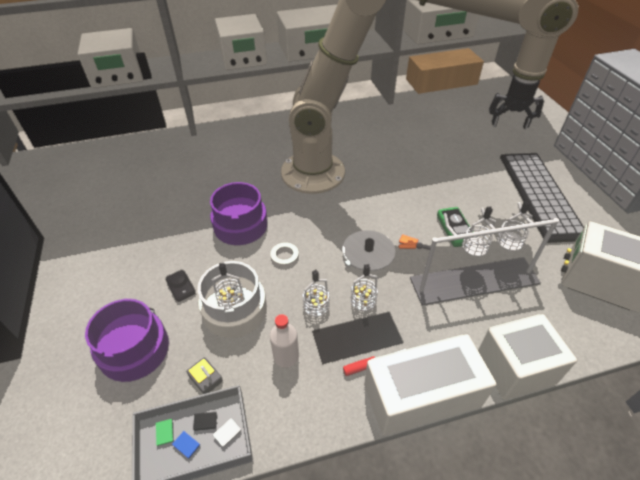

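View pics/d0.png

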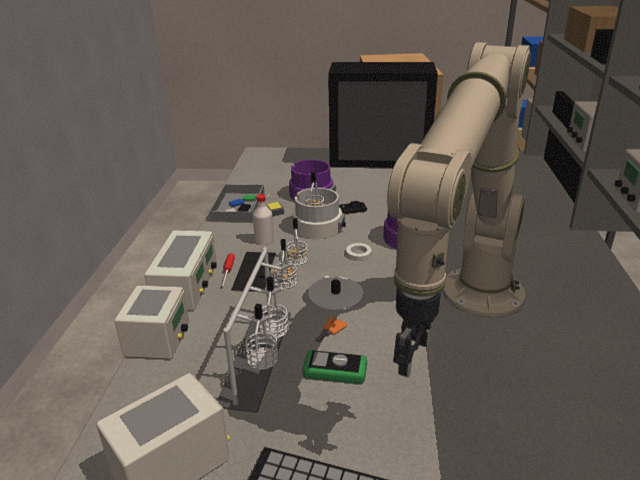

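The scene picture shows the white cleaner at (231,295) with a loaded basket in it. Two loaded baskets stand at (317,297) and (364,290), and the lid is at (369,250). Dry baskets hang on hooks 1 and 0 at (478,238) and (512,233), hook 2 is free at (446,225), and the mat is at (358,337). The purple bowls are look-alikes.

```bash
python3 - <<'E'
from h import *
go([0.46,0.38,0.36],np.pi/2-0.055)
E
```

```text
shift cm [-27.11  -9.35 -16.36]
rotvec [-0.    -0.    -0.354] q7 -0.05
rotvec [-0.     0.     2.788] q7 -0.05
```

```bash
python3 -m pendant '[{"z":-16.4},{"z":-16.4},{"z":-16.4},{"z":-16.4},{"x":-27.1,"y":-9.3,"z":-16.4,"az":-0.354},{"x":-27.1,"y":-9.3,"z":-16.4,"az":-0.354},{"x":-27.1,"y":-9.3,"z":-16.4,"az":-0.354},{"x":-27.1,"y":-9.3,"z":-16.4,"az":-0.354},{"x":-27.1,"y":-9.3,"z":-16.4,"az":-0.354},{"x":-27.1,"y":-9.3,"z":-16.4,"az":-0.354}]'; python3 - <<'E'
from h import *
s=ctrl.sense();print(s['position'],s['q'],s['time_s'])
w=shot('wrist','w1')
show(w,'hook0','spot_point');show(w,'dry_a','spot_point');show(w,'dry_a')
print(w['tvec'],w['rvec'],ray(w,(320,240)))
E
```

```text
[0.2483689  0.57350844 0.1963891 ] [-1.22492622  0.3833744   0.01641538  1.37011396 -0.00633425  1.38818847
 -0.04651118] 1.3
[-0.62389096 -0.03738685  0.37990401] [-2.40874935 -1.58257297 -0.23931757] (array([0.17751033, 0.60273446, 0.37438754]), array([ 0.27321034, -0.11114565, -0.95551178]))validation failed for argument at $[0]...
```

View pics/w1.png

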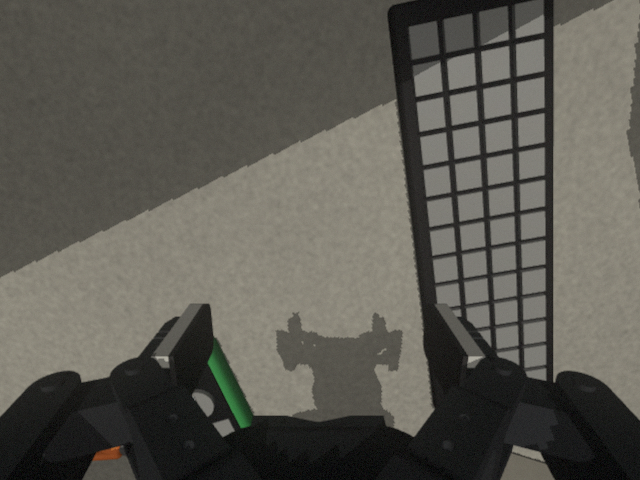

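The wrist view shows only the keyboard and the fingers. The pendant refused the call, probably because each row needs every key.

```bash
python3 -m pendant '[{"x":0,"y":0,"z":-16.4,"ax":0,"ay":0,"az":0,"hand":0},{"x":0,"y":0,"z":-16.4,"ax":0,"ay":0,"az":0,"hand":0},{"x":0,"y":0,"z":-16.4,"ax":0,"ay":0,"az":0,"hand":0},{"x":-27.1,"y":-9.3,"z":-16.4,"ax":0,"ay":0,"az":-0.354,"hand":0},{"x":-27.1,"y":-9.3,"z":-16.4,"ax":0,"ay":0,"az":-0.354,"hand":0},{"x":-27.1,"y":-9.3,"z":-16.4,"ax":0,"ay":0,"az":-0.354,"hand":0},{"x":-27.1,"y":-9.3,"z":-16.4,"ax":0,"ay":0,"az":-0.354,"hand":0},{"x":-27.1,"y":-9.3,"z":-16.4,"ax":0,"ay":0,"az":-0.354,"hand":0},{"x":-27.1,"y":-9.3,"z":-16.4,"ax":0,"ay":0,"az":-0.354,"hand":0},{"x":-27.1,"y":-9.3,"z":-16.4,"ax":0,"ay":0,"az":-0.354,"hand":0}]'; python3 - <<'E'
from h import *
s=ctrl.sense();print(s['position'],s['q'],s['time_s'])
w=shot('wrist','w2')
show(w,'hook0','spot_point');show(w,'dry_a','spot_point');show(w,'basket_a_eye','spot_point')
E
```

```text
time_s: 2.5
position: [0.4656, 0.3742, 0.3608]
ee_rot: [0.001, 0.033, 0.999, -0.001]
wrist_force: [0.1, 0.8, 0.4]
width: 0.0855
grasp_force: 0.0
[0.46560058 0.37415277 0.36078603] [-0.81497584  0.31154885  0.11878113  1.11091053 -0.03304493  1.72048178
  0.79800307] 2.5
spot hook0 [0.558 0.322 0.207] 0.91 [274. 305.]
spot hook0 [0.562 0.43  0.203] 0.84 [379. 301.]
spot hook0 [0.553 0.218 0.208] 0.61 [172. 307.]
spot dry_a [0.558 0.326 0.095] 0.58 [286. 265.]
spot dry_a [0.567 0.434 0.092] 0.56 [369. 266.]
spot dry_a [ 0.586 -0.008  0.11 ] 0.51 [ 34. 304.]
```

View pics/w2.png

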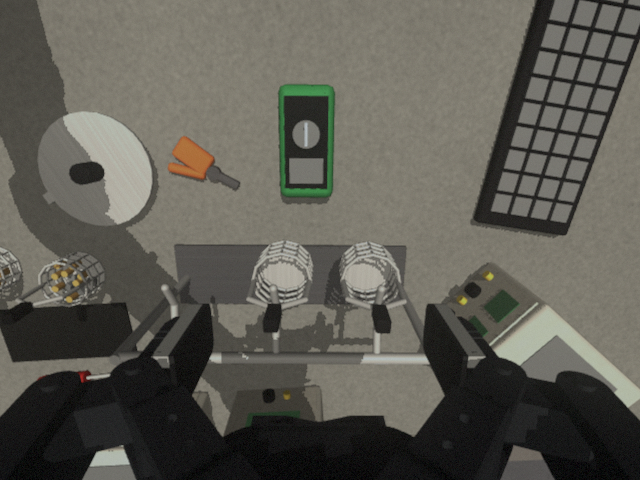

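The wrist view shows the hanging tabs at (273,318) and (381,318). Hook 2 is free at (170,295) and the lid's key is at (50,200).

```bash
python3 - <<'E'
from h import *
w=shot('wrist')
for uv in((273,318),(381,318)): print(atz(w,uv,.236))
go([0.561,0.323,0.30],np.pi/2-0.054)
go([0.561,0.323,0.216])
E
```

```text
[0.54932321 0.33431391 0.236     ]
[0.55463708 0.43526791 0.236     ]
shift cm [-10.51  -5.35   6.02]
rotvec [ 0.    -0.001  0.002] q7 0.8
rotvec [ 1.00e-03  1.00e-03 -3.14e+00] q7 0.8
shift cm [-10.52  -5.36  14.42]
```

```bash
python3 - <<'E'
from h import *
w=shot('wrist');a=shot('scene','s1');b=shot('side')
cv2.imwrite('pics/c1.png',np.hstack([cv2.resize(a['frame'][180:280,430:550],(480,400),interpolation=2)]+[cv2.resize(w['frame'][230:370,220:420][:, :],(320,400)[::1] if 0 else (320,224),interpolation=2)] if 0 else [cv2.resize(a['frame'][190:260,450:540],(400,311),interpolation=2),cv2.resize(b['frame'][270:340,240:330],(400,311),interpolation=2)]))
print(tri([(w,(273,318)),(a,(487,213))]),tri([(w,(381,318)),(a,(520,208))]))
print(tri([(w,(273,318)),(b,(270,284))]),tri([(w,(381,318)),(b,(259,311))]))
for n,p in(('w',w),('s',a),('d',b)): print(n,proj(p,[[.561,.323,.234],[.565,.429,.234]]).round())
E
```

```text
[0.55682169 0.33066143 0.22004854] [0.56102603 0.43299537 0.21677295]
[0.55654615 0.33274803 0.23014543] [0.562047   0.43607029 0.23131373]
w [[262. 329.]
 [374. 327.]]
s [[487. 211.]
 [524. 204.]]
d [[270. 281.]
 [260. 309.]]
```

View pics/c1.png

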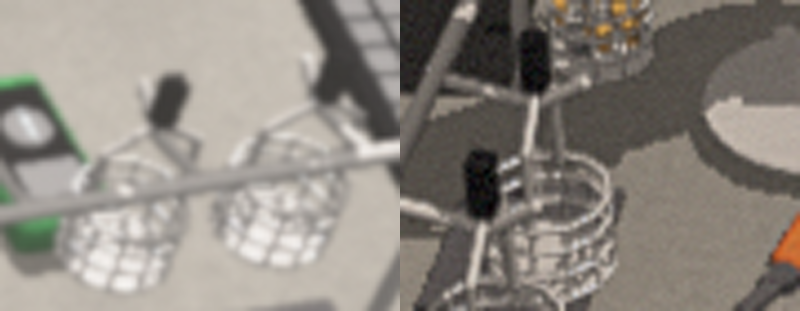

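```bash
python3 -m pendant '[{"x":-10.3,"y":-4.8,"z":5,"ax":0,"ay":0,"az":0,"hand":0.3},{"x":-10.3,"y":-4.8,"z":5,"ax":0,"ay":0,"az":0,"hand":0.3},{"x":-10.3,"y":-4.8,"z":5,"ax":0,"ay":0,"az":0,"hand":0.3},{"x":-10.3,"y":-4.8,"z":5,"ax":0,"ay":0,"az":0,"hand":0.3},{"x":-10.3,"y":-4.8,"z":9,"ax":0,"ay":0,"az":0,"hand":0.3},{"x":-10.3,"y":-4.8,"z":12,"ax":0,"ay":0,"az":0,"hand":0.3},{"x":-10.3,"y":-4.8,"z":14.4,"ax":0,"ay":0,"az":0,"hand":0.3},{"x":-10.3,"y":-4.8,"z":14.4,"ax":0,"ay":0,"az":0,"hand":0.3},{"x":-10.3,"y":-4.8,"z":14.4,"ax":0,"ay":0,"az":0,"hand":0.3}]'; python3 - <<'E'
from h import *
w=shot('wrist','w3')
go([0.559,0.327,0.216])
E
```

```text
time_s: 3.8
position: [0.5597, 0.328, 0.2174]
ee_rot: [-0.0, 0.027, 1.0, 0.0]
wrist_force: [-0.4, 0.2, 1.0]
width: 0.06
grasp_force: 0.0
shift cm [ 0.14 -0.11  0.24]
```

View pics/w3.png

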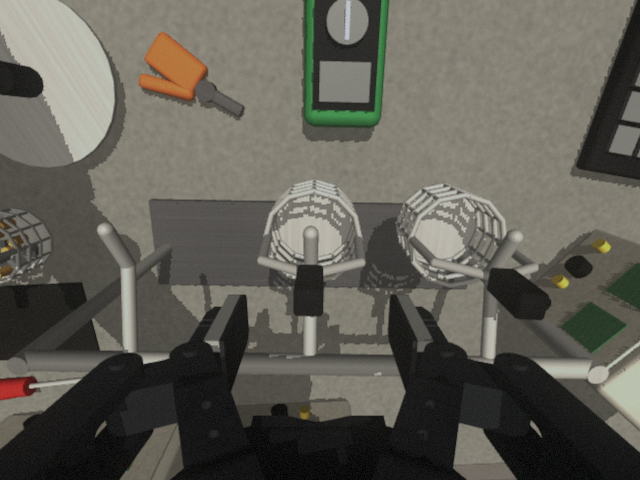

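```bash
python3 - <<'E'
from h import *
w=shot('wrist');s=ctrl.sense();P=s['position']
print(proj(w,[P,P+[0,0,.019],P+[0,0,.019]+np.array([-.007,0,0.008]),P+[-.007,0,-.008]]).round())
print(atz(w,(309,268),.242),atz(w,(308,314),.208))
E
```

```text
[[319. 281.]
 [319. 296.]
 [318. 290.]
 [318. 263.]]
[0.54420628 0.32421093 0.242     ] [0.58629007 0.32035876 0.208     ]
```

The tab at (308,290) sits between the pads, about 5 mm to the left of centre. I'll shift, close and look at the grip.

```bash
python3 -m pendant '[{"x":0,"y":-0.5,"z":0.1,"ax":0,"ay":0,"az":0,"hand":0.3},{"x":0,"y":-0.5,"z":0.1,"ax":0,"ay":0,"az":0,"hand":1},{"x":0,"y":-0.5,"z":0.1,"ax":0,"ay":0,"az":0,"hand":1},{"x":0,"y":-0.5,"z":0.1,"ax":0,"ay":0,"az":0,"hand":1},{"x":0,"y":-0.5,"z":0.1,"ax":0,"ay":0,"az":0,"hand":1},{"x":0,"y":-0.5,"z":0.1,"ax":0,"ay":0,"az":0,"hand":1},{"x":0,"y":-0.5,"z":0.1,"ax":0,"ay":0,"az":0,"hand":1}]'
```

```text
time_s: 4.6
position: [0.56, 0.3219, 0.2153]
ee_rot: [-0.0, 0.027, 1.0, -0.0]
wrist_force: [0.0, -0.2, -0.3]
width: 0.0003
grasp_force: 0.0
```

The fingers closed on nothing, so I'll look again.

```bash
python3 - <<'E'
from h import *
w=shot('wrist','w4');b=shot('side');a=shot('scene')
cv2.imwrite('pics/c2.png',np.hstack([cv2.resize(w['frame'][180:420,160:480],(400,300)),cv2.resize(b['frame'][240:330,220:340],(400,300),interpolation=2)]))
P=ctrl.sense()['position']
print(proj(w,[P]),proj(b,[P]),ctrl.sense()['wrist_force'])
E
```

```text
[[318.98272797 279.64597865]] [[271.04882608 287.38632994]] [ 0.70503493 -0.38766242  0.20689352]
```

View pics/c2.png

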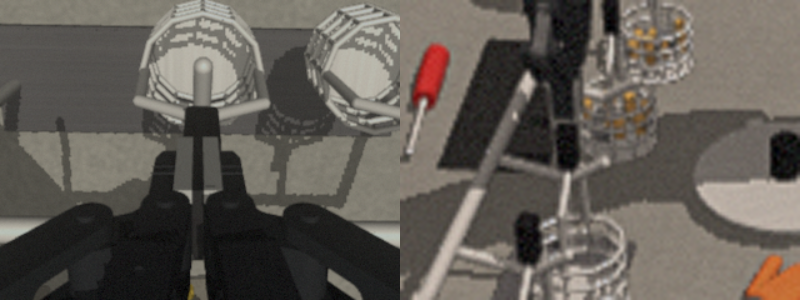

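The tab seems to lie below or in front of the closed tips. The earlier triangulation used pictures taken while the arm was still settling, so I'll open the hand and measure again with the arm at rest.

```bash
python3 -m pendant '[{"x":0,"y":0,"z":0,"ax":0,"ay":0,"az":0,"hand":0.3},{"x":0,"y":0,"z":0,"ax":0,"ay":0,"az":0,"hand":0.3},{"x":0,"y":0,"z":0,"ax":0,"ay":0,"az":0,"hand":0.3},{"x":0,"y":0,"z":0,"ax":0,"ay":0,"az":0,"hand":0.3},{"x":0,"y":0,"z":0,"ax":0,"ay":0,"az":0,"hand":0.3}]'; python3 - <<'E'
from h import *
w=shot('wrist','w5');b=shot('side','d5');a=shot('scene','s5')
# dark blob near projected point
X=[.561,.322,.225]
ms={}
for n,p,r in(('w',w,30),('d',b,12),('s',a,14)):
    u,v=proj(p,X)[0].astype(int);g=p['frame'].max(2)[v-r:v+r,u-r:u+r]
    k,l,st,c=cv2.connectedComponentsWithStats((g<45).astype(np.uint8))
    print(n,(u,v),[(st[i].tolist(),(c[i]+[u-r,v-r]).round(1).tolist()) for i in range(1,k) if st[i][4]>15])
cv2.imwrite('pics/c3.png',np.hstack([cv2.resize(w['frame'][180:420,160:480],(400,300)),cv2.resize(b['frame'][255:315,230:310],(400,300),interpolation=2)]))
E
```

```text
time_s: 5.25
position: [0.56, 0.3219, 0.2154]
ee_rot: [-0.0, 0.027, 1.0, -0.0]
wrist_force: [-1.0, -0.4, -0.4]
width: 0.0601
grasp_force: 0.0
w (np.int64(319), np.int64(288)) [([18, 7, 30, 52, 1387], [321.1, 291.2])]
d (np.int64(270), np.int64(283)) [([0, 0, 8, 18, 60], [260.2, 281.5]), ([4, 0, 7, 10, 61], [265.0, 275.4]), ([9, 7, 7, 13, 55], [270.0, 285.5])]
s (np.int64(486), np.int64(213)) []
```

View pics/c3.png

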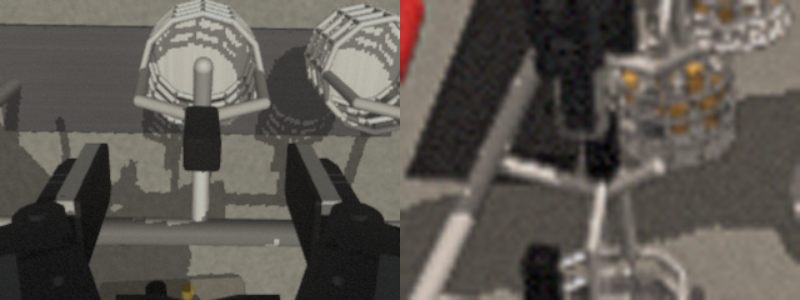

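```bash
python3 - <<'E'
from h import *
w=shot('wrist');b=shot('side');a=shot('scene')
P=ctrl.sense()['position']
print(tri([(w,(321.1,291.2)),(b,(270.4,284.1))]),tri([(w,(321.1,291.2)),(a,(488,212.5))]),tri([(w,(321.1,291.2)),(b,(270.4,284.1)),(a,(488,212.5))]))
print('wrist cam',ray(w,(320,240)), 'rel', ray(w,(320,240))[0]-P)
for x in(.545,.552,.56):
  for zo in(.092,.082): 
    print(x,zo,[proj(p,[[x,.323,zo+.116],[x,.323,zo+.15]]).round(1).tolist() for p in(w,b,a)])
E
```

```text
[0.56135276 0.32288745 0.2255821 ] [0.5617742  0.32421471 0.2283566 ] [0.56115959 0.32466764 0.2273435 ]
wrist cam (array([0.48310108, 0.32542073, 0.39337618]), array([ 0.29490925, -0.00990906, -0.95547389])) rel [-0.07694067  0.00353984  0.1780265 ]
0.545 0.092 [[[319.5, 248.3], [319.9, 272.3]], [[277.5, 290.5], [276.7, 278.4]], [[481.6, 213.9], [485.0, 204.5]]]
0.545 0.082 [[[319.5, 242.7], [319.8, 264.3]], [[277.8, 294.0], [276.9, 282.0]], [[480.6, 216.6], [484.0, 207.3]]]
0.552 0.092 [[[320.2, 260.5], [320.7, 286.5]], [[274.6, 290.4], [273.7, 278.3]], [[482.9, 215.7], [486.4, 206.2]]]
0.552 0.082 [[[320.1, 254.4], [320.5, 277.9]], [[274.8, 293.9], [274.0, 281.9]], [[481.9, 218.4], [485.3, 209.1]]]
0.56 0.092 [[[321.0, 274.1], [321.6, 302.4]], [[271.2, 290.2], [270.3, 278.2]], [[484.5, 217.7], [488.0, 208.3]]]
0.56 0.082 [[[320.8, 267.4], [321.4, 293.0]], [[271.5, 293.7], [270.5, 281.7]], [[483.4, 220.5], [486.9, 211.1]]]
```

```bash
python3 - <<'E'
import cv2
o=cv2.imread('pics/w5.png').max(2);c=cv2.imread('pics/w4.png').max(2)
for r in range(256,340,4):
    print(r,'open',o[r,298:346:3],' closed',c[r,298:346:3])
E
```

```text
256 open [ 99  98 176 185 183 160 107 129 139 129 106 173 184 186 100 104]  closed [ 92  98 179 186 176 158 107 130 137 129 107 173 184 185  99  95]
260 open [164 162  80  61  62 104 108 130 139 129  97  61  62 109 121 185]  closed [170 159  79  60  62 108 111 130 137 128  93  65  59 100 130 184]
264 open [134 116 108 108 101 136  87 105 115 108  99 162 179 155  96 104]  closed [133 111  98 110  99 136  85 105 113 103 120 181 179 166  92 102]
268 open [164 168 164 109  31  36  39  40  37  39  40  39  96 158 164 166]  closed [167 164 159 108  36  39  37  34  34  35  36  39  94 157 162 166]
272 open [130 147 160 126  32  39  34  39  38  36  37  39  52 167 161 153]  closed [134 150 160 120  37  39  30  36  35  38  32  38  63 168 160 157]
276 open [158 184 170  78  36  35  35  38  33  38  38  36  35  97 100 111]  closed [156 182 160  69  38  33  36  31  37  35  33  36  33 105  97 111]
280 open [ 59  60  87  72  33  36  33  34  37  39  40  35  35  97 105  87]  closed [ 59  58  95  71  33  32  33  34  29  33  35  34  34  99 100  83]
284 open [59 56 67 41 33 34 36 35 38 34 35 38 39 85 85 83
[... 1184 characters left out ...]
27]
320 open [ 84  83 134 130 128 116 160 186 189 157  81 132 133 129 131 127]  closed [25 85 86 83 86 69 31 30 44 86 88 84 85 56 34 30]
324 open [ 80  79 133 128 130 116 157 185 185 156 115 116 109  94 130 131]  closed [36 85 86 84 87 62 29 24 41 85 88 90 86 63 29 30]
328 open [ 81  77 127  83  87  85 161 188 188 153  78  82  83  78 131 137]  closed [55 86 85 83 87 58 32 28 33 71 70 72 86 72 32 30]
332 open [ 83  81  79  82  79  90 161 185 186 151  85  82  84  78 113 131]  closed [ 47  87 140 139 138 100  39  36  56 139 139 138 100  64  26  31]
336 open [ 82  82  82  82  84  84 163 186 187 152  83  82  81  83  78  82]  closed [ 24  25  32  27 154 120  46  49  40 100  36  26  27  35  27  33]
```

```bash
python3 - <<'E'
from h import *
s=ctrl.sense();P=s['position'];r=rot(s);print(P)
p5={'wrist':'w5','side':'d5','scene':'s5'};out=[]
crop={'wrist':(250,200,400,400),'side':(230,240,310,320),'scene':(450,170,530,250)}
for n,f in p5.items():
    p=shot(n);im=cv2.imread(f'pics/{f}.png');x0,y0,x1,y1=crop[n];k=390/(x1-x0) if n!='wrist' else 265/(150)
    c=cv2.resize(im[y0:y1,x0:x1],None,fx=k,fy=k,interpolation=2)
    if n=='wrist': x0=160;c=cv2.resize(im[200:400,160:480],None,fx=1.2,fy=1.2);k=1.2
    for sg,col in((1,(0,0,255)),(-1,(255,0,0))):
        for dz in (0,-.019,-.04):
            pts=[P+r.apply([a,sg*.030,dz]) for a in(-.011,.011)]
            q=((proj(p,pts)-[x0,y0])*k).astype(int);cv2.line(c,tuple(map(int,q[0])),tuple(map(int,q[1])),col,1)
    out.append(c)
H=max(o.shape[0] for o in out);out=[cv2.copyMakeBorder(o,0,H-o.shape[0],0,0,0) for o in out]
im=np.hstack(out);k=min(1,800/im.shape[1]);cv2.imwrite('pics/c4.png',cv2.resize(im,None,fx=k,fy=k));print(im.shape)
E
```

```text
[0.56004175 0.32188089 0.21534968]
(390, 1164, 3)
```

View pics/c4.png

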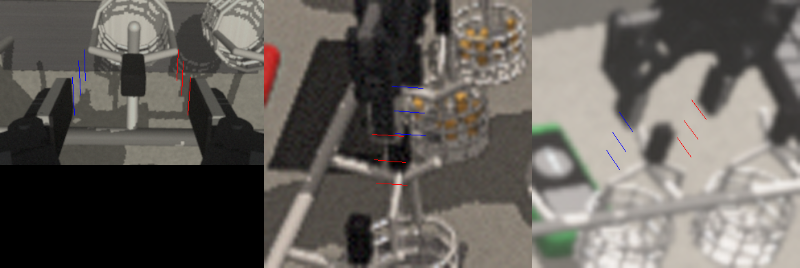

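With the predicted tips drawn in, all three views show the real fingertips about 35 mm above the reported TCP. The tab is where I measured it, so I'll descend 3.2 cm more and close.

```bash
python3 -m pendant '[{"x":0,"y":0.1,"z":1,"ax":0,"ay":0,"az":0,"hand":0.3},{"x":0,"y":0.1,"z":2,"ax":0,"ay":0,"az":0,"hand":0.3},{"x":0,"y":0.1,"z":3.2,"ax":0,"ay":0,"az":0,"hand":0.3},{"x":0,"y":0.1,"z":3.2,"ax":0,"ay":0,"az":0,"hand":0.3},{"x":0,"y":0.1,"z":3.2,"ax":0,"ay":0,"az":0,"hand":1},{"x":0,"y":0.1,"z":3.2,"ax":0,"ay":0,"az":0,"hand":1},{"x":0,"y":0.1,"z":3.2,"ax":0,"ay":0,"az":0,"hand":1},{"x":0,"y":0.1,"z":3.2,"ax":0,"ay":0,"az":0,"hand":1},{"x":0,"y":0.1,"z":3.2,"ax":0,"ay":0,"az":0,"hand":1}]'; python3 - <<'E'
from h import *
s=ctrl.sense();P=s['position'];w=shot('wrist','w6');print(P,s['width'],s['grasp_force'])
c=w['frame'].max(2)
for r in range(250,330,4): print(r,c[r,289:355:3])
print(proj(w,[[P[0]-.007,P[1],.242],[P[0]-.007,P[1],.208]]))
E
```

```text
time_s: 6.6
position: [0.5605, 0.3234, 0.184]
ee_rot: [0.001, 0.027, 1.0, 0.001]
wrist_force: [1.9, 2.4, 0.7]
width: 0.0126
grasp_force: 61.2
[0.56050322 0.32340885 0.18402049] 0.012641174678001377 61.15849256515503
250 [180 187 179 181 180 184 188 176 145 175 190 186 163 128 185 189 187 184
 183 182 188 118]
254 [180 186 179 182 180 185 186 150 146 178 194 191 169 122 184 188 187 184
 185 183 189  99]
258 [158 188 181 179 180 186 184 151 114 152 166 162 137 109 186 187 184 183
 182 168 167 118]
262 [176 177 157 178 181 185 186 153 114 131 140 136 125 112 188 187 181 183
 151 186 154  86]
266 [ 91 134 173 152 160 168 183 155 113 133 142 136 125 129 187 165 159 153
 184 102 133 186]
270 [190 148  95 113 164 183 190 154 115 134 138 137 123 138 189 181 159  98
  87 170 185  86]
274 [ 68 177 155 140  67  56  57  67 113 130 134 137 124  75  60  58 106 132
 187 153  87 106]
278 [159  64 104 101 114 117 113 148 112 130 136 135 121 161 193 188 177 117
  94  97 176 180]
282 [176 180 119  66  61  61  59  91 116 131 140 133 119  69  60  59  87  85
 145 186 153  82]
286 [132 112 106 166 114 102 
[... 190 characters left out ...]
 33  29  34  27  32  33  35  35  34  33  41  88
  91  90  88 151]
298 [91 90 88 58 36 31 34 33 31 32 28 30 28 27 31 35 35 87 90 92 90 91]
302 [88 91 89 42 33 29 30 29 34 32 29 31 33 33 32 27 36 90 89 89 88 50]
306 [88 87 87 31 30 32 33 31 32 34 27 28 33 28 31 24 33 88 88 87 89 66]
310 [87 88 88 34 29 28 29 26 25 30 32 28 31 22 31 26 27 79 90 86 91 90]
314 [87 89 85 35 29 25 27 22 30 29 28 24 25 30 30 27 30 75 89 91 88 89]
318 [89 89 69 32 27 22 27 23 30 25 29 27 23 28 30 23 30 49 88 85 88 88]
322 [87 81 57 27 28 28 32 24 26 23 26 27 24 24 26 23 22 26 85 88 88 87]
326 [89 87 44 33 23 36 31 30 29 27 32 31 30 31 32 23 28 26 85 88 87 88]
[[318.7604173  324.38918286]
 [318.49025736 286.34585323]]
```

Gripped: 12.6 mm opening at 61 N. I'll lift off the hook and withdraw while working out the mat geometry.

```bash
python3 -m pendant '[{"x":0,"y":0,"z":-1,"ax":0,"ay":0,"az":0,"hand":1},{"x":0,"y":0,"z":-2,"ax":0,"ay":0,"az":0,"hand":1},{"x":0,"y":0,"z":-2.9,"ax":0,"ay":0,"az":0,"hand":1},{"x":0,"y":0,"z":-2.9,"ax":0,"ay":0,"az":0,"hand":1},{"x":2,"y":0,"z":-2.9,"ax":0,"ay":0,"az":0,"hand":1},{"x":5,"y":0,"z":-2.9,"ax":0,"ay":0,"az":0,"hand":1},{"x":8,"y":0,"z":-2.9,"ax":0,"ay":0,"az":0,"hand":1},{"x":8,"y":0,"z":-2.9,"ax":0,"ay":0,"az":0,"hand":1},{"x":8,"y":0,"z":-7,"ax":0,"ay":0,"az":0,"hand":1},{"x":8,"y":0,"z":-12,"ax":0,"ay":0,"az":0,"hand":1}]'; python3 - <<'E'
from h import *
a=shot('scene','s6');b=shot('side','d6')
C=[atz(a,u,.004) for u in((313,333),(388,314),(402,344),(323,359))];print(np.round(C,3),np.mean(C,0))
for p in(a,b):
    show(p,'wash_bottle','spot_point');show(p,'mat','spot_point');show(p,'dry_a')
print(ctrl.sense()['position'],ctrl.sense()['width'],ctrl.sense()['wrist_force'])
m=np.mean(C,0);go([0.47,0.05,.30]);go([m[0],m[1]+.05,.30]);go([m[0],m[1]-.05,.30])
E
```

```text
time_s: 7.65
position: [0.4792, 0.3262, 0.3021]
ee_rot: [-0.002, 0.027, 1.0, -0.002]
wrist_force: [2.0, 1.4, -2.4]
width: 0.0128
grasp_force: 60.7
[[ 0.652 -0.172  0.004]
 [ 0.65   0.04   0.004]
 [ 0.746  0.041  0.004]
 [ 0.731 -0.167  0.004]] [ 0.69451395 -0.06451006  0.004     ]
spot wash_bottle [ 0.693 -0.258  0.004] 0.7 [284. 355.]
spot wash_bottle [ 0.413  0.361 -0.003] 0.37 [454. 232.]
spot mat [ 0.692 -0.064 -0.   ] 0.9 [357. 337.]
spot mat [ 0.57  -0.144 -0.001] 0.2 [315. 307.]
reco dry_a [0.484 0.326 0.247] 0.86 [475. 188.]
reco dry_a [0.57  0.427 0.127] 0.74 [512. 234.]
reco dry_a [ 0.565 -0.362  0.064] 0.73 [233. 310.]
spot wash_bottle [ 0.695 -0.259  0.003] 0.93 [264. 239.]
spot wash_bottle [0.426 0.064 0.001] 0.69 [336. 298.]
spot wash_bottle [ 0.571 -0.143  0.   ] 0.42 [296. 259.]
spot mat [ 0.691 -0.067  0.   ] 0.93 [255. 270.]
reco dry_a [0.483 0.338 0.247] 0.97 [302. 281.]
reco dry_a [0.566 0.432 0.127] 0.92 [263. 348.]
[0.47977647 0.32677504 0.30145279] 0.01295477994622944 [-0.03632875  0.38987777 -1.76681069]
shift cm [ -0.54 -27.69   0.21]
shift cm [-23.32 -32.9    0.16]
shift cm [-23.86 -42.88   0.18]
```

```bash
python3 -m pendant '[{"x":0,"y":-28,"z":0,"ax":0,"ay":0,"az":0,"hand":1},{"x":0,"y":-28,"z":0,"ax":0,"ay":0,"az":0,"hand":1},{"x":0,"y":-28,"z":0,"ax":0,"ay":0,"az":0,"hand":1},{"x":0,"y":-28,"z":0,"ax":0,"ay":0,"az":0,"hand":1},{"x":0,"y":-28,"z":0,"ax":0,"ay":0,"az":0,"hand":1},{"x":-23.7,"y":-42.7,"z":0,"ax":0,"ay":0,"az":0,"hand":1},{"x":-23.7,"y":-42.7,"z":0,"ax":0,"ay":0,"az":0,"hand":1},{"x":-23.7,"y":-42.7,"z":0,"ax":0,"ay":0,"az":0,"hand":1},{"x":-23.7,"y":-42.7,"z":0,"ax":0,"ay":0,"az":0,"hand":1},{"x":-23.7,"y":-42.7,"z":0,"ax":0,"ay":0,"az":0,"hand":1}]';  python3 -c "
from h import *
go([.693,-.113,.098])"
```

```text
time_s: 9.05
position: [0.6594, -0.0837, 0.302]
ee_rot: [-0.001, 0.027, 1.0, 0.0]
wrist_force: [0.6, 0.3, -0.7]
width: 0.0127
grasp_force: 60.6
shift cm [-3.55 -2.75 20.39]
```

```bash
python3 -m pendant '[{"x":-3.5,"y":-2.7,"z":4,"ax":0,"ay":0,"az":0,"hand":1},{"x":-3.5,"y":-2.7,"z":9,"ax":0,"ay":0,"az":0,"hand":1},{"x":-3.5,"y":-2.7,"z":14,"ax":0,"ay":0,"az":0,"hand":1},{"x":-3.5,"y":-2.7,"z":18,"ax":0,"ay":0,"az":0,"hand":1},{"x":-3.5,"y":-2.7,"z":18,"ax":0,"ay":0,"az":0,"hand":1},{"x":-3.5,"y":-2.7,"z":18,"ax":0,"ay":0,"az":0,"hand":1}]';  python3 -c "
from h import *
go([.693,-.113,.098])
a=shot('scene');show(a,'dry_a','spot_point');b=shot('side');show(b,'dry_a','spot_point')"
```

```text
time_s: 9.65
position: [0.6912, -0.1113, 0.1231]
ee_rot: [-0.001, 0.027, 1.0, 0.0]
wrist_force: [-0.3, -0.9, -0.9]
width: 0.0126
grasp_force: 60.6
shift cm [-0.19 -0.16  2.51]
spot dry_a [ 0.69  -0.108  0.034] 0.96 [341. 334.]
spot dry_a [0.565 0.431 0.093] 0.75 [509. 240.]
spot dry_a [ 0.532 -0.37   0.174] 0.58 [221. 275.]
spot dry_a [0.565 0.428 0.098] 0.97 [264. 357.]
spot dry_a [ 0.693 -0.112  0.036] 0.57 [256. 253.]
```

```bash
python3 -m pendant '[{"x":0,"y":0,"z":1.5,"ax":0,"ay":0,"az":0,"hand":1},{"x":0,"y":0,"z":2.3,"ax":0,"ay":0,"az":0,"hand":1},{"x":0,"y":0,"z":2.6,"ax":0,"ay":0,"az":0,"hand":1},{"x":0,"y":0,"z":2.6,"ax":0,"ay":0,"az":0,"hand":1},{"x":0,"y":0,"z":2.6,"ax":0,"ay":0,"az":0,"hand":1},{"x":0,"y":0,"z":2.6,"ax":0,"ay":0,"az":0,"hand":1}]'
```

```text
time_s: 10.45
position: [0.6921, -0.1117, 0.0978]
ee_rot: [0.0, 0.027, 1.0, -0.0]
wrist_force: [-0.1, 0.2, -1.9]
width: 0.0127
grasp_force: 60.8
```

Not touching yet, so I'll take small steps until the force shows contact.

```bash
python3 -m pendant '[{"x":0,"y":0,"z":0.15,"ax":0,"ay":0,"az":0,"hand":1},{"x":0,"y":0,"z":0.15,"ax":0,"ay":0,"az":0,"hand":1},{"x":0,"y":0,"z":0.15,"ax":0,"ay":0,"az":0,"hand":1}]'; python3 -m pendant '[{"x":0,"y":0,"z":0.15,"ax":0,"ay":0,"az":0,"hand":1},{"x":0,"y":0,"z":0.15,"ax":0,"ay":0,"az":0,"hand":1},{"x":0,"y":0,"z":0.15,"ax":0,"ay":0,"az":0,"hand":1}]'
```

```text
time_s: 10.75
position: [0.6918, -0.1116, 0.0959]
ee_rot: [-0.0, 0.027, 1.0, -0.0]
wrist_force: [-0.3, 0.2, -0.7]
width: 0.0125
grasp_force: 60.8
time_s: 11.05
position: [0.6921, -0.1117, 0.0952]
ee_rot: [0.0, 0.027, 1.0, -0.0]
wrist_force: [-1.4, 0.1, 3.8]
width: 0.013
grasp_force: 61.3
```

```bash
python3 -m pendant '[{"x":0,"y":0,"z":0,"ax":0,"ay":0,"az":0,"hand":0.3},{"x":0,"y":0,"z":0,"ax":0,"ay":0,"az":0,"hand":0.3},{"x":0,"y":0,"z":0,"ax":0,"ay":0,"az":0,"hand":0.3},{"x":0,"y":0,"z":0,"ax":0,"ay":0,"az":0,"hand":0.3},{"x":0,"y":0,"z":-5,"ax":0,"ay":0,"az":0,"hand":0.3},{"x":0,"y":0,"z":-10,"ax":0,"ay":0,"az":0,"hand":0.3},{"x":0,"y":0,"z":-15,"ax":0,"ay":0,"az":0,"hand":0.3},{"x":0,"y":0,"z":-20,"ax":0,"ay":0,"az":0,"hand":0.3},{"x":0,"y":0,"z":-20,"ax":0,"ay":0,"az":0,"hand":0.3}]';  python3 -c "
from h import *
go([.555,.426,.27])
a=shot('scene');show(a,'dry_a','spot_point');b=shot('side');show(b,'dry_a','spot_point')"
```

```text
time_s: 11.95
position: [0.6941, -0.1125, 0.3038]
ee_rot: [0.007, 0.027, 1.0, -0.001]
wrist_force: [0.2, -0.0, -0.0]
width: 0.0597
grasp_force: 0.0
shift cm [16.86 53.02  3.06]
spot dry_a [0.564 0.432 0.095] 0.85 [509. 240.]
spot dry_a [ 0.694 -0.109  0.004] 0.8 [340. 341.]
spot dry_a [ 0.69  -0.108  0.004] 0.74 [257. 263.]
spot dry_a [0.561 0.425 0.094] 0.69 [267. 358.]
spot dry_a [ 0.522 -0.362 -0.001] 0.46 [317. 227.]
```

```bash
python3 -m pendant '[{"x":16.8,"y":53,"z":0,"ax":0,"ay":0,"az":0,"hand":0.3},{"x":16.8,"y":53,"z":0,"ax":0,"ay":0,"az":0,"hand":0.3},{"x":16.8,"y":53,"z":0,"ax":0,"ay":0,"az":0,"hand":0.3},{"x":16.8,"y":53,"z":0,"ax":0,"ay":0,"az":0,"hand":0.3},{"x":16.8,"y":53,"z":0,"ax":0,"ay":0,"az":0,"hand":0.3},{"x":16.8,"y":53,"z":0,"ax":0,"ay":0,"az":0,"hand":0.3},{"x":16.8,"y":53,"z":0,"ax":0,"ay":0,"az":0,"hand":0.3},{"x":16.8,"y":53,"z":0,"ax":0,"ay":0,"az":0,"hand":0.3},{"x":16.8,"y":53,"z":0,"ax":0,"ay":0,"az":0,"hand":0.3},{"x":16.8,"y":53,"z":0,"ax":0,"ay":0,"az":0,"hand":0.3}]'; python3 -m pendant '[{"x":0,"y":0,"z":0,"ax":0,"ay":0,"az":0,"hand":0.3},{"x":0,"y":0,"z":0,"ax":0,"ay":0,"az":0,"hand":0.3}]'; cat >> h.py <<'E'
def blob(p,X,r,th=48):
    u,v=proj(p,X)[0].astype(int);g=p['frame'].max(2)[v-r:v+r,u-r:u+r]
    k,l,st,c=cv2.connectedComponentsWithStats((g<th).astype(np.uint8))
    return [(st[i].tolist(),(c[i]+[u-r,v-r]).round(1).tolist()) for i in range(1,k) if st[i][4]>60]
E
python3 -c "
from h import *
w=shot('wrist','w7');b=shot('side');X=[.565,.428,.225]
print(proj(w,X),proj(b,X));print(blob(w,X,45));print(blob(b,X,14))
print(ctrl.sense()['position'])
show(w,'hook0','spot_point')
"
```

```text
time_s: 13.15
position: [0.5654, 0.3743, 0.2923]
ee_rot: [-0.001, 0.027, 1.0, -0.001]
wrist_force: [0.5, 0.2, -0.1]
width: 0.0599
grasp_force: 0.0
time_s: 13.35
position: [0.5653, 0.3743, 0.2916]
ee_rot: [-0.002, 0.025, 1.0, -0.001]
wrist_force: [0.3, -0.8, -0.6]
width: 0.0601
grasp_force: 0.0
[[394.8346616  238.31249119]] [[260.3253664 312.0254661]]
[([33, 35, 28, 32, 707], [395.3, 243.8])]
[([8, 6, 9, 15, 106], [258.0, 310.9])]
[0.56723335 0.37125294 0.29302923]
spot hook0 [0.564 0.43  0.205] 0.9 [393. 229.]
spot hook0 [0.56  0.324 0.208] 0.83 [252. 232.]
spot hook0 [0.552 0.22  0.206] 0.78 [114. 228.]
```

```bash
python3 -c "
from h import *
w=shot('wrist');b=shot('side')
print(tri([(w,(395.3,243.8)),(b,(258,310.9))]))
for i in range(3): shot('wrist');print(ctrl.sense()['position'])
go([.564,.43,.27]); go([.564,.43,.184],np.pi/2-.054)
"
```

```text
[0.57144703 0.42503134 0.22573961]
[0.5677361  0.37104277 0.29442676]
[0.56763426 0.37134353 0.29456237]
[0.56755594 0.37161229 0.29455812]
shift cm [0.68 5.81 2.46]
shift cm [ 0.69  5.81 11.06]
rotvec [ 0.     0.    -0.002] q7 0.98
rotvec [ 0.    -0.     3.139] q7 0.98
```

```bash
python3 -m pendant '[{"x":0.3,"y":5.7,"z":0,"ax":0,"ay":0,"az":0,"hand":0.3},{"x":0.3,"y":5.7,"z":0,"ax":0,"ay":0,"az":0,"hand":0.3},{"x":0.3,"y":5.7,"z":3,"ax":0,"ay":0,"az":0,"hand":0.3},{"x":0.3,"y":5.7,"z":6,"ax":0,"ay":0,"az":0,"hand":0.3},{"x":0.3,"y":5.7,"z":9,"ax":0,"ay":0,"az":0,"hand":0.3},{"x":0.3,"y":5.7,"z":11,"ax":0,"ay":0,"az":0,"hand":0.3},{"x":0.3,"y":5.7,"z":11,"ax":0,"ay":0,"az":0,"hand":0.3},{"x":0.3,"y":5.7,"z":11,"ax":0,"ay":0,"az":0,"hand":0.3}]'; python3 -c "
from h import *
shot('side');w=shot('wrist','w8');P=ctrl.sense()['position'];print(P)
print(blob(w,[P[0],P[1],.225],34))
print(proj(w,[[P[0],P[1],.225]]))
go([.566,.429,.184])
"
```

```text
time_s: 14.55
position: [0.5674, 0.4295, 0.185]
ee_rot: [0.0, 0.028, 1.0, 0.0]
wrist_force: [0.4, -0.1, 1.0]
width: 0.0602
grasp_force: 0.0
[0.56809578 0.43003405 0.18654032]
[([9, 6, 37, 62, 2056], [313.0, 320.0])]
[[319.8616107  316.24256403]]
shift cm [ 0.2  -0.12  0.25]
```

```bash
python3 -m pendant '[{"x":0,"y":-0.2,"z":0.2,"ax":0,"ay":0,"az":0,"hand":0.3},{"x":0,"y":-0.2,"z":0.2,"ax":0,"ay":0,"az":0,"hand":1},{"x":0,"y":-0.2,"z":0.2,"ax":0,"ay":0,"az":0,"hand":1},{"x":0,"y":-0.2,"z":0.2,"ax":0,"ay":0,"az":0,"hand":1},{"x":0,"y":-0.2,"z":0.2,"ax":0,"ay":0,"az":0,"hand":1},{"x":0,"y":-0.2,"z":0.2,"ax":0,"ay":0,"az":0,"hand":1}]'
```

```text
time_s: 15.25
position: [0.5671, 0.4282, 0.1827]
ee_rot: [0.0, 0.027, 1.0, 0.0]
wrist_force: [-0.3, 0.8, 2.0]
width: 0.0124
grasp_force: 60.3
```

```bash
python3 -m pendant '[{"x":0,"y":0,"z":-1,"ax":0,"ay":0,"az":0,"hand":1},{"x":0,"y":0,"z":-2,"ax":0,"ay":0,"az":0,"hand":1},{"x":0,"y":0,"z":-2.9,"ax":0,"ay":0,"az":0,"hand":1},{"x":0,"y":0,"z":-2.9,"ax":0,"ay":0,"az":0,"hand":1},{"x":2,"y":0,"z":-2.9,"ax":0,"ay":0,"az":0,"hand":1},{"x":5,"y":0,"z":-2.9,"ax":0,"ay":0,"az":0,"hand":1},{"x":8,"y":0,"z":-2.9,"ax":0,"ay":0,"az":0,"hand":1},{"x":8,"y":0,"z":-2.9,"ax":0,"ay":0,"az":0,"hand":1},{"x":8,"y":0,"z":-7,"ax":0,"ay":0,"az":0,"hand":1},{"x":8,"y":0,"z":-12,"ax":0,"ay":0,"az":0,"hand":1}]'; python3 -c "
from h import *
go([.47,.05,.3]);go([.693,-.013,.3])"
```

```text
time_s: 16.25
position: [0.4862, 0.4311, 0.3009]
ee_rot: [-0.002, 0.027, 1.0, -0.002]
wrist_force: [2.0, 0.8, -1.6]
width: 0.0125
grasp_force: 59.5
shift cm [ -0.47 -38.14   0.25]
shift cm [-23.08 -43.21   0.19]
```

```bash
python3 -m pendant '[{"x":0,"y":-38,"z":0,"ax":0,"ay":0,"az":0,"hand":1},{"x":0,"y":-38,"z":0,"ax":0,"ay":0,"az":0,"hand":1},{"x":0,"y":-38,"z":0,"ax":0,"ay":0,"az":0,"hand":1},{"x":0,"y":-38,"z":0,"ax":0,"ay":0,"az":0,"hand":1},{"x":0,"y":-38,"z":0,"ax":0,"ay":0,"az":0,"hand":1},{"x":0,"y":-38,"z":0,"ax":0,"ay":0,"az":0,"hand":1},{"x":0,"y":-38,"z":0,"ax":0,"ay":0,"az":0,"hand":1},{"x":0,"y":-38,"z":0,"ax":0,"ay":0,"az":0,"hand":1},{"x":0,"y":-38,"z":0,"ax":0,"ay":0,"az":0,"hand":1},{"x":-10,"y":-40,"z":0,"ax":0,"ay":0,"az":0,"hand":1}]'; python3 -c "
from h import *
go([.693,-.013,.12])"
```

```text
time_s: 17.25
position: [0.5118, 0.0406, 0.3037]
ee_rot: [-0.0, 0.027, 1.0, 0.003]
wrist_force: [1.6, 1.5, -0.3]
width: 0.0127
grasp_force: 59.4
shift cm [-18.39  -4.48  18.33]
```

```bash
python3 -m pendant '[{"x":-18.2,"y":-4.3,"z":0,"ax":0,"ay":0,"az":0,"hand":1},{"x":-18.2,"y":-4.3,"z":0,"ax":0,"ay":0,"az":0,"hand":1},{"x":-18.2,"y":-4.3,"z":0,"ax":0,"ay":0,"az":0,"hand":1},{"x":-18.2,"y":-4.3,"z":0,"ax":0,"ay":0,"az":0,"hand":1},{"x":-18.2,"y":-4.3,"z":0,"ax":0,"ay":0,"az":0,"hand":1},{"x":-18.2,"y":-4.3,"z":5,"ax":0,"ay":0,"az":0,"hand":1},{"x":-18.2,"y":-4.3,"z":10,"ax":0,"ay":0,"az":0,"hand":1},{"x":-18.2,"y":-4.3,"z":15,"ax":0,"ay":0,"az":0,"hand":1},{"x":-18.2,"y":-4.3,"z":18,"ax":0,"ay":0,"az":0,"hand":1},{"x":-18.2,"y":-4.3,"z":18,"ax":0,"ay":0,"az":0,"hand":1}]'; python3 -c "
from h import *
go([.693,-.013,.0965]);a=shot('scene');show(a,'dry_a','spot_point')"
```

```text
time_s: 18.25
position: [0.6906, -0.0111, 0.1167]
ee_rot: [-0.005, 0.027, 1.0, 0.0]
wrist_force: [-0.4, 0.0, -1.4]
width: 0.0127
grasp_force: 59.3
shift cm [-0.27 -0.18  2.01]
spot dry_a [ 0.684 -0.013  0.03 ] 0.78 [375. 324.]
spot dry_a [ 0.693 -0.115  0.003] 0.61 [338. 341.]
```

```bash
python3 -m pendant '[{"x":-0.2,"y":-0.2,"z":1,"ax":0,"ay":0,"az":0,"hand":1},{"x":-0.2,"y":-0.2,"z":2,"ax":0,"ay":0,"az":0,"hand":1},{"x":-0.2,"y":-0.2,"z":2,"ax":0,"ay":0,"az":0,"hand":1},{"x":-0.2,"y":-0.2,"z":2,"ax":0,"ay":0,"az":0,"hand":1},{"x":-0.2,"y":-0.2,"z":2,"ax":0,"ay":0,"az":0,"hand":1}]';python3 -m pendant '[{"x":0,"y":0,"z":0.15,"ax":0,"ay":0,"az":0,"hand":1},{"x":0,"y":0,"z":0.15,"ax":0,"ay":0,"az":0,"hand":1},{"x":0,"y":0,"z":0.15,"ax":0,"ay":0,"az":0,"hand":1}]'
```

```text
time_s: 18.85
position: [0.6964, -0.0149, 0.1029]
ee_rot: [0.0, 0.027, 1.0, -0.0]
wrist_force: [0.2, -0.3, -2.4]
width: 0.0129
grasp_force: 59.4
time_s: 19.15
position: [0.6961, -0.0148, 0.1009]
ee_rot: [-0.0, 0.027, 1.0, 0.0]
wrist_force: [0.1, 0.6, -2.2]
width: 0.0129
grasp_force: 59.4
```

```bash
python3 -m pendant '[{"x":0,"y":0,"z":0.4,"ax":0,"ay":0,"az":0,"hand":1},{"x":0,"y":0,"z":0.4,"ax":0,"ay":0,"az":0,"hand":1},{"x":0,"y":0,"z":0.4,"ax":0,"ay":0,"az":0,"hand":1}]';python3 -m pendant '[{"x":0,"y":0,"z":0.2,"ax":0,"ay":0,"az":0,"hand":1},{"x":0,"y":0,"z":0.2,"ax":0,"ay":0,"az":0,"hand":1},{"x":0,"y":0,"z":0.2,"ax":0,"ay":0,"az":0,"hand":1}]'
```

```text
time_s: 19.45
position: [0.6959, -0.0148, 0.0966]
ee_rot: [-0.0, 0.027, 1.0, -0.0]
wrist_force: [0.3, 0.4, -2.7]
width: 0.0127
grasp_force: 59.4
time_s: 19.75
position: [0.696, -0.0148, 0.0948]
ee_rot: [-0.0, 0.027, 1.0, -0.0]
wrist_force: [-0.1, -0.1, -2.5]
width: 0.0127
grasp_force: 59.4
```

```bash
python3 -m pendant '[{"x":0,"y":0,"z":0.2,"ax":0,"ay":0,"az":0,"hand":1},{"x":0,"y":0,"z":0.2,"ax":0,"ay":0,"az":0,"hand":1},{"x":0,"y":0,"z":0.2,"ax":0,"ay":0,"az":0,"hand":1}]';python3 -m pendant '[{"x":0,"y":0,"z":0.1,"ax":0,"ay":0,"az":0,"hand":1},{"x":0,"y":0,"z":0.1,"ax":0,"ay":0,"az":0,"hand":1},{"x":0,"y":0,"z":0.1,"ax":0,"ay":0,"az":0,"hand":1}]'
```

```text
time_s: 20.05
position: [0.6964, -0.0149, 0.0934]
ee_rot: [0.0, 0.027, 1.0, -0.0]
wrist_force: [-0.9, 1.3, 2.7]
width: 0.013
grasp_force: 59.9
time_s: 20.35
position: [0.6966, -0.015, 0.0934]
ee_rot: [0.001, 0.027, 1.0, 0.0]
wrist_force: [-2.4, 0.7, 8.7]
width: 0.0129
grasp_force: 60.8
```

```bash
python3 -m pendant '[{"x":0,"y":0,"z":0,"ax":0,"ay":0,"az":0,"hand":0.3},{"x":0,"y":0,"z":0,"ax":0,"ay":0,"az":0,"hand":0.3},{"x":0,"y":0,"z":0,"ax":0,"ay":0,"az":0,"hand":0.3},{"x":0,"y":0,"z":0,"ax":0,"ay":0,"az":0,"hand":0.3},{"x":0,"y":0,"z":-5,"ax":0,"ay":0,"az":0,"hand":0.3},{"x":0,"y":0,"z":-10,"ax":0,"ay":0,"az":0,"hand":0.3},{"x":0,"y":0,"z":-15,"ax":0,"ay":0,"az":0,"hand":0.3},{"x":5,"y":-2,"z":-20,"ax":0,"ay":0,"az":0,"hand":0.3},{"x":10,"y":-4,"z":-23,"ax":0,"ay":0,"az":0,"hand":0.3},{"x":15,"y":-6,"z":-23,"ax":0,"ay":0,"az":0,"hand":0.3}]';python3 -m pendant '[{"x":1,"y":0,"z":0,"ax":0,"ay":0,"az":0,"hand":0.3},{"x":1,"y":0,"z":0,"ax":0,"ay":0,"az":0,"hand":0.3},{"x":1,"y":0,"z":0,"ax":0,"ay":0,"az":0,"hand":0.3}]'; python3 -c "
from h import *
a=shot('scene');show(a,'dry_a','spot_point')
w=shot('wrist','w9');show(w,'basket_b_eye','spot_point');show(w,'basket_b','spot_point');show(w,'cleaner_notch','spot_point')
"
```

```text
time_s: 21.35
position: [0.5755, -0.0562, 0.3166]
ee_rot: [0.002, 0.027, 1.0, -0.0]
wrist_force: [0.5, -0.8, 1.3]
width: 0.0596
grasp_force: 0.0
time_s: 21.65
position: [0.5658, -0.054, 0.3139]
ee_rot: [-0.0, 0.027, 1.0, 0.0]
wrist_force: [-1.2, -0.4, -0.2]
width: 0.0594
grasp_force: 0.0
spot dry_a [ 0.69  -0.112  0.005] 0.58 [339. 340.]
spot dry_a [ 0.568 -0.144 -0.001] 0.21 [315. 306.]
spot basket_b_eye [ 0.567 -0.141  0.109] 0.85 [238. 209.]
spot basket_b [ 0.533 -0.365  0.06 ] 0.65 [ 56. 182.]
spot basket_b [ 0.568 -0.14   0.001] 0.6 [255. 193.]
spot basket_b [ 0.587 -0.009  0.002] 0.57 [352. 201.]
spot cleaner_notch [ 0.594 -0.376  0.121] 0.69 [ 22. 247.]
```

View pics/w9.png

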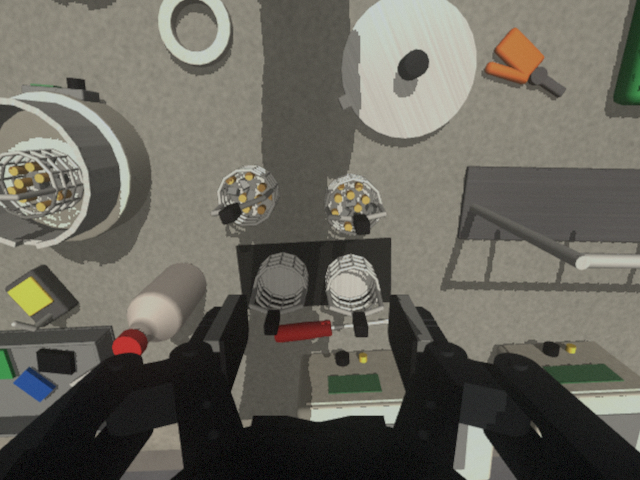

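Both dry baskets stand on the mat. The loaded ones have tabs at (230,214) and (362,222), and the lid's key is at (346,102). I'll zoom in to read the handle directions.

```bash
python3 -c "
import cv2,numpy as np
w=cv2.imread('pics/w9.png');a=cv2.imread('pics/s6.png')
f=lambda im,x,y,s:cv2.resize(im[y:y+s,x:x+s],(400,400),interpolation=cv2.INTER_CUBIC)
cv2.imwrite('pics/c5.png',np.hstack([f(w,200,150,80),f(w,315,160,80)]))
"
```

```text
(no output)
```

View pics/c5.png

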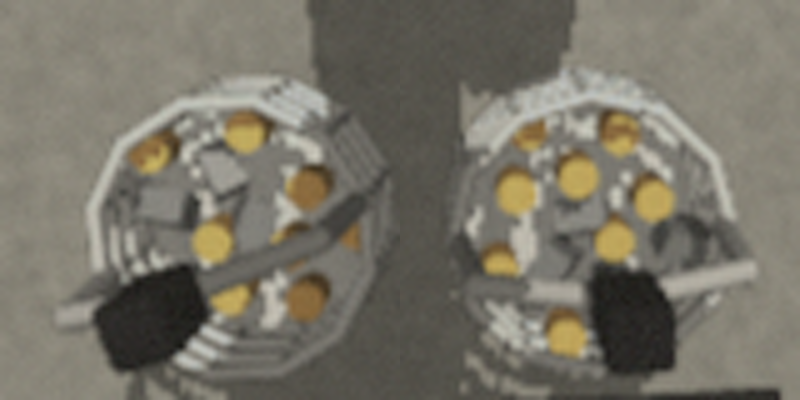

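```bash
python3 -c "
from h import *
w=shot('wrist')
for A,B,T in(((212.4,213.6),(272,189),(230,213)),((329,217),(386,214),(362,223))):
    a=atz(w,A,.096);b=atz(w,B,.096);d=b-a
    print('mid',(a+b)/2,'len',np.linalg.norm(d),'yaw',np.arctan2(d[1],d[0]),'tab',atz(w,T,.133))
go([.567,-.141,.30],1.5);print(ctrl.sense()['position'])
"
```

```text
mid [ 0.56137204 -0.13954393  0.096     ] len 0.07307444586605955 yaw 1.9041354362056775 tab [ 0.56578696 -0.14467654  0.133     ]
mid [ 0.58419446 -0.01218093  0.096     ] len 0.06378540169807662 yaw 1.5711839036085318 tab [ 0.58339668 -0.01137151  0.133     ]
shift cm [-0.6  -8.59  1.35]
rotvec [-0.001 -0.001  0.016] q7 1.68
rotvec [ 2.000e-03 -1.000e-03 -3.125e+00] q7 1.68
[ 0.56574466 -0.0549245   0.31347663]
```

```bash
python3 -c "
from h import *
go([.584,-.012,.17],1.571)
"
```

```text
shift cm [-1.61  4.4  14.34]
rotvec [-0.001 -0.001 -0.055] q7 1.68
rotvec [-2.000e-03  1.000e-03  3.087e+00] q7 1.68
```

```bash
python3 -m pendant '[{"x":-1.6,"y":4.4,"z":0,"ax":0,"ay":0,"az":-0.055,"hand":0.3},{"x":-1.6,"y":4.4,"z":4,"ax":0,"ay":0,"az":-0.055,"hand":0.3},{"x":-1.6,"y":4.4,"z":9,"ax":0,"ay":0,"az":-0.055,"hand":0.3},{"x":-1.6,"y":4.4,"z":14,"ax":0,"ay":0,"az":-0.055,"hand":0.3},{"x":-1.6,"y":4.4,"z":14,"ax":0,"ay":0,"az":-0.055,"hand":0.3},{"x":-1.6,"y":4.4,"z":14,"ax":0,"ay":0,"az":-0.055,"hand":0.3},{"x":-1.6,"y":4.4,"z":14,"ax":0,"ay":0,"az":-0.055,"hand":0.3}]';python3 -c "
from h import *
shot('side');w=shot('wrist');P=ctrl.sense()['position'];print(P)
bb=blob(w,[.584,-.012,.133],40);print(bb);print(proj(w,[[P[0],P[1],.133],[P[0]+.01,P[1],.133],[P[0],P[1]+.01,.133]]))
for x in bb: print(atz(w,x[1],.133))
show(w,'basket_b_eye','spot_point')
go([.584,-.012,.092])
"
```

```text
time_s: 22.7
position: [0.5859, -0.0123, 0.1775]
ee_rot: [0.002, -0.0, 1.0, 0.0]
wrist_force: [0.9, 0.2, 0.9]
width: 0.0597
grasp_force: 0.0
[ 0.58579622 -0.01227431  0.17732122]
[([0, 25, 69, 55, 1832], [310.0, 263.8])]
[[318.71703836 251.55302432]
 [318.69667354 265.89347497]
 [334.09668737 251.56056268]]
[ 0.5943234  -0.01799223  0.133     ]
spot basket_b_eye [ 0.566 -0.144  0.111] 0.96 [129. 215.]
shift cm [0.18 0.01 8.48]
```

```bash
python3 -m pendant '[{"x":0,"y":0.1,"z":4,"ax":0,"ay":0,"az":0,"hand":0.3},{"x":0,"y":0.1,"z":8.4,"ax":0,"ay":0,"az":0,"hand":0.3},{"x":0,"y":0.1,"z":8.4,"ax":0,"ay":0,"az":0,"hand":0.3},{"x":0,"y":0.1,"z":8.4,"ax":0,"ay":0,"az":0,"hand":0.3},{"x":0,"y":0.1,"z":8.4,"ax":0,"ay":0,"az":0,"hand":1},{"x":0,"y":0.1,"z":8.4,"ax":0,"ay":0,"az":0,"hand":1},{"x":0,"y":0.1,"z":8.4,"ax":0,"ay":0,"az":0,"hand":1},{"x":0,"y":0.1,"z":8.4,"ax":0,"ay":0,"az":0,"hand":1},{"x":0,"y":0.1,"z":8.4,"ax":0,"ay":0,"az":0,"hand":1}]'
```

```text
time_s: 23.75
position: [0.585, -0.0114, 0.0918]
ee_rot: [0.001, 0.0, 1.0, 0.0]
wrist_force: [-0.4, -0.9, 6.5]
width: 0.0125
grasp_force: 59.7
```

```bash
python3 -m pendant '[{"x":0,"y":0,"z":-5,"ax":0,"ay":0,"az":0,"hand":1},{"x":0,"y":0,"z":-10,"ax":0,"ay":0,"az":0,"hand":1},{"x":0,"y":0,"z":-15,"ax":0,"ay":0,"az":0,"hand":1},{"x":0,"y":0,"z":-20,"ax":0,"ay":0,"az":0,"hand":1},{"x":4,"y":1,"z":-21,"ax":0,"ay":0,"az":0.054,"hand":1},{"x":8,"y":3,"z":-21,"ax":0,"ay":0,"az":0.054,"hand":1},{"x":10,"y":7,"z":-21,"ax":0,"ay":0,"az":0.054,"hand":1},{"x":10,"y":12,"z":-21,"ax":0,"ay":0,"az":0.054,"hand":1},{"x":10,"y":17,"z":-21,"ax":0,"ay":0,"az":0.054,"hand":1},{"x":10,"y":22,"z":-21,"ax":0,"ay":0,"az":0.054,"hand":1}]';python3 -c "
from h import *
go([.485,.433,.30],1.517);print(ctrl.sense()['width'])
"
```

```text
time_s: 24.75
position: [0.483, 0.2107, 0.3005]
ee_rot: [0.0, 0.027, 1.0, 0.001]
wrist_force: [0.8, 0.5, -1.6]
width: 0.0128
grasp_force: 59.3
shift cm [ 1.   22.2   0.08]
rotvec [ 0.001  0.    -0.   ] q7 1.1
rotvec [ 0.000e+00 -2.000e-03  3.141e+00] q7 1.1
0.012755996451488893
```

```bash
python3 -m pendant '[{"x":1,"y":5,"z":0,"ax":0,"ay":0,"az":0,"hand":1},{"x":1,"y":10,"z":0,"ax":0,"ay":0,"az":0,"hand":1},{"x":1,"y":15,"z":0,"ax":0,"ay":0,"az":0,"hand":1},{"x":1,"y":20,"z":0,"ax":0,"ay":0,"az":0,"hand":1},{"x":1,"y":22.2,"z":3,"ax":0,"ay":0,"az":0,"hand":1},{"x":1,"y":22.2,"z":7,"ax":0,"ay":0,"az":0,"hand":1},{"x":1,"y":22.2,"z":8.5,"ax":0,"ay":0,"az":0,"hand":1},{"x":1,"y":22.2,"z":8.5,"ax":0,"ay":0,"az":0,"hand":1},{"x":1,"y":22.2,"z":8.5,"ax":0,"ay":0,"az":0,"hand":1}]';python3 -c "
from h import *
a=shot('scene');b=shot('side')
s=ctrl.sense();P=s['position'];print(P,s['width'])
for p in(a,b):
    show(p,'basket_a_eye','spot_point');show(p,'hook0','spot_point')
go([.566,.4285,.213],1.517)
"
```

```text
time_s: 25.65
position: [0.4858, 0.4311, 0.2158]
ee_rot: [0.0, 0.027, 1.0, -0.0]
wrist_force: [0.3, 0.1, -1.3]
width: 0.0127
grasp_force: 59.3
[0.48648648 0.43151245 0.21721852] 0.012698580445650542
spot basket_a_eye [ 0.53  -0.368  0.176] 0.7 [221. 274.]
spot hook0 [0.566 0.428 0.209] 0.96 [521. 211.]
spot hook0 [0.562 0.322 0.201] 0.82 [484. 220.]
spot hook0 [0.554 0.218 0.202] 0.58 [447. 226.]
spot basket_a_eye [ 0.528 -0.368  0.171] 0.46 [314. 182.]
spot hook0 [0.556 0.216 0.204] 0.89 [280. 267.]
spot hook0 [0.567 0.429 0.204] 0.88 [260. 320.]
spot hook0 [0.561 0.322 0.203] 0.88 [271. 292.]
spot hook0 [ 0.52  -0.362  0.119] 0.5 [317. 197.]
shift cm [-7.99  0.14  0.35]
rotvec [ 0.001  0.001 -0.   ] q7 0.84
rotvec [ 2.000e-03 -2.000e-03  3.141e+00] q7 0.84
```

```bash
python3 -m pendant '[{"x":-2,"y":0.15,"z":0,"ax":0,"ay":0,"az":0,"hand":1},{"x":-5,"y":0.15,"z":0,"ax":0,"ay":0,"az":0,"hand":1},{"x":-8,"y":0.15,"z":0,"ax":0,"ay":0,"az":0,"hand":1},{"x":-8,"y":0.15,"z":0,"ax":0,"ay":0,"az":0,"hand":1},{"x":-8,"y":0.15,"z":1,"ax":0,"ay":0,"az":0,"hand":1},{"x":-8,"y":0.15,"z":2,"ax":0,"ay":0,"az":0,"hand":1},{"x":-8,"y":0.15,"z":2.7,"ax":0,"ay":0,"az":0,"hand":1},{"x":-8,"y":0.15,"z":2.7,"ax":0,"ay":0,"az":0,"hand":1},{"x":-8,"y":0.15,"z":2.7,"ax":0,"ay":0,"az":0,"hand":1}]';python3 -m pendant '[{"x":0,"y":0,"z":0.25,"ax":0,"ay":0,"az":0,"hand":1},{"x":0,"y":0,"z":0.25,"ax":0,"ay":0,"az":0,"hand":1},{"x":0,"y":0,"z":0.25,"ax":0,"ay":0,"az":0,"hand":1}]'
```

```text
time_s: 26.85
position: [0.5648, 0.4288, 0.188]
ee_rot: [-0.0, 0.026, 1.0, 0.0]
wrist_force: [-0.4, -0.2, -2.3]
width: 0.0129
grasp_force: 59.3
time_s: 27.15
position: [0.5661, 0.4287, 0.1864]
ee_rot: [0.001, 0.027, 1.0, 0.001]
wrist_force: [2.3, 1.5, 2.1]
width: 0.0125
grasp_force: 59.9
```

```bash
python3 -m pendant '[{"x":0,"y":0,"z":0.1,"ax":0,"ay":0,"az":0,"hand":1},{"x":0,"y":0,"z":0.1,"ax":0,"ay":0,"az":0,"hand":0.2},{"x":0,"y":0,"z":0.1,"ax":0,"ay":0,"az":0,"hand":0.2},{"x":0,"y":0,"z":0.1,"ax":0,"ay":0,"az":0,"hand":0.3},{"x":0,"y":0,"z":0.1,"ax":0,"ay":0,"az":0,"hand":0.3},{"x":0,"y":0,"z":-3,"ax":0,"ay":0,"az":0,"hand":0.3},{"x":0,"y":0,"z":-8,"ax":0,"ay":0,"az":0,"hand":0.3},{"x":0,"y":0,"z":-12,"ax":0,"ay":0,"az":0,"hand":0.3},{"x":0,"y":0,"z":-12,"ax":0,"ay":0,"az":0,"hand":0.3}]';python3 -c "
from h import *
a=shot('scene');b=shot('side')
for p in(a,b): show(p,'basket_b_eye','spot_point'); show(p,'basket_b','spot_point')
go([.5,-.143,.31],1.9);go([.567,-.143,.31],1.9)
"
```

```text
time_s: 28.05
position: [0.5673, 0.4292, 0.3133]
ee_rot: [0.004, 0.027, 1.0, 0.003]
wrist_force: [1.1, 0.2, -0.5]
width: 0.0597
grasp_force: 0.0
spot basket_b_eye [ 0.57  -0.139  0.11 ] 0.78 [316. 282.]
spot basket_b_eye [ 0.69  -0.064  0.003] 0.28 [357. 336.]
spot basket_b [0.569 0.429 0.092] 0.93 [509. 242.]
spot basket_b [ 0.532 -0.364  0.054] 0.88 [231. 302.]
spot basket_b [ 0.571 -0.143 -0.001] 0.84 [315. 307.]
spot basket_b_eye [ 0.568 -0.142  0.114] 0.94 [295. 229.]
spot basket_b_eye [0.572 0.427 0.205] 0.44 [258. 319.]
spot basket_b [ 0.572 -0.144 -0.003] 0.94 [295. 260.]
spot basket_b [ 0.533 -0.363  0.058] 0.63 [314. 212.]
spot basket_b [0.565 0.427 0.093] 0.63 [265. 358.]
shift cm [  3.43 -57.39  -0.51]
rotvec [-0.002 -0.003 -0.383] q7 0.92
rotvec [-4.000e-03  2.000e-03  2.759e+00] q7 0.92
shift cm [ -3.26 -57.03  -0.53]
rotvec [-0.002 -0.003 -0.383] q7 0.92
rotvec [-4.000e-03  2.000e-03  2.759e+00] q7 0.92
```

Basket b hangs on hook 0. Next is the one at (0.569, -0.143).

```bash
python3 -m pendant '[{"x":-3.3,"y":-57,"z":0,"ax":0,"ay":0,"az":0,"hand":0.3},{"x":-3.3,"y":-57,"z":0,"ax":0,"ay":0,"az":0,"hand":0.3},{"x":-3.3,"y":-57,"z":0,"ax":0,"ay":0,"az":-0.383,"hand":0.3},{"x":-3.3,"y":-57,"z":0,"ax":0,"ay":0,"az":-0.383,"hand":0.3},{"x":-3.3,"y":-57,"z":0,"ax":0,"ay":0,"az":-0.383,"hand":0.3},{"x":-3.3,"y":-57,"z":0,"ax":0,"ay":0,"az":-0.383,"hand":0.3},{"x":-3.3,"y":-57,"z":0,"ax":0,"ay":0,"az":-0.383,"hand":0.3},{"x":-3.3,"y":-57,"z":0,"ax":0,"ay":0,"az":-0.383,"hand":0.3},{"x":-3.3,"y":-57,"z":0,"ax":0,"ay":0,"az":-0.383,"hand":0.3},{"x":-3.3,"y":-57,"z":0,"ax":0,"ay":0,"az":-0.383,"hand":0.3}]';python3 -m pendant '[{"x":0,"y":0,"z":0,"ax":0,"ay":0,"az":0,"hand":0.3},{"x":0,"y":0,"z":0,"ax":0,"ay":0,"az":0,"hand":0.3},{"x":0,"y":0,"z":0,"ax":0,"ay":0,"az":0,"hand":0.3}]';python3 -c "
from h import *
print(ctrl.sense()['position']);go([.568,-.143,.16],1.9)
"
```

```text
time_s: 29.35
position: [0.5668, -0.0733, 0.3048]
ee_rot: [-0.001, -0.164, 0.986, 0.0]
wrist_force: [1.3, 0.0, -0.1]
width: 0.0602
grasp_force: 0.0
time_s: 29.65
position: [0.5676, -0.0699, 0.3048]
ee_rot: [-0.001, -0.165, 0.986, 0.0]
wrist_force: [0.2, -0.1, 0.5]
width: 0.0598
grasp_force: 0.0
[ 0.5675875  -0.06991876  0.30480801]
shift cm [ 2.32 -6.94 14.48]
rotvec [ 0.001 -0.001  0.002] q7 2.07
rotvec [ 2.00e-03  2.00e-03 -3.14e+00] q7 2.07
```

```bash
python3 -m pendant '[{"x":2.3,"y":-6.9,"z":0,"ax":0,"ay":0,"az":0,"hand":0.3},{"x":2.3,"y":-6.9,"z":4,"ax":0,"ay":0,"az":0,"hand":0.3},{"x":2.3,"y":-6.9,"z":9,"ax":0,"ay":0,"az":0,"hand":0.3},{"x":2.3,"y":-6.9,"z":13.5,"ax":0,"ay":0,"az":0,"hand":0.3},{"x":2.3,"y":-6.9,"z":13.5,"ax":0,"ay":0,"az":0,"hand":0.3},{"x":2.3,"y":-6.9,"z":13.5,"ax":0,"ay":0,"az":0,"hand":0.3}]';python3 -c "
from h import *
shot('side');w=shot('wrist','w10');s=ctrl.sense();P=s['position'];print(P)
for th in(35,42,48):
    bb=blob(w,[.568,-.143,.133],40,th);print(th,bb)
    for x in bb: print(atz(w,x[1],.133))
go([.568,-.143,.092])
"
```

```text
time_s: 30.25
position: [0.5685, -0.1425, 0.1712]
ee_rot: [-0.001, -0.165, 0.986, 0.0]
wrist_force: [0.7, -0.4, 0.9]
width: 0.0602
grasp_force: 0.0
[ 0.57018894 -0.14382368  0.17369922]
35 [([30, 21, 23, 35, 712], [320.2, 250.2]), ([0, 57, 63, 23, 546], [301.0, 283.4])]
[ 0.56635166 -0.14281074  0.133     ]
[ 0.59214232 -0.14716347  0.133     ]
42 [([30, 21, 23, 36, 750], [320.2, 250.5]), ([0, 57, 72, 23, 865], [303.1, 283.7])]
[ 0.56654204 -0.14274469  0.133     ]
[ 0.59189633 -0.1457971   0.133     ]
48 [([29, 21, 25, 36, 766], [320.2, 250.6]), ([0, 57, 72, 23, 877], [303.1, 283.6])]
[ 0.56660552 -0.14272266  0.133     ]
[ 0.59182871 -0.14581951  0.133     ]
shift cm [0.21 0.17 8.17]
```

```bash
python3 -m pendant '[{"x":0.2,"y":0.1,"z":4,"ax":0,"ay":0,"az":0,"hand":0.3},{"x":0.2,"y":0.1,"z":8.1,"ax":0,"ay":0,"az":0,"hand":0.3},{"x":0.2,"y":0.1,"z":8.1,"ax":0,"ay":0,"az":0,"hand":0.3},{"x":0.2,"y":0.1,"z":8.1,"ax":0,"ay":0,"az":0,"hand":0.3},{"x":0.2,"y":0.1,"z":8.1,"ax":0,"ay":0,"az":0,"hand":1},{"x":0.2,"y":0.1,"z":8.1,"ax":0,"ay":0,"az":0,"hand":1},{"x":0.2,"y":0.1,"z":8.1,"ax":0,"ay":0,"az":0,"hand":1},{"x":0.2,"y":0.1,"z":8.1,"ax":0,"ay":0,"az":0,"hand":1},{"x":0.2,"y":0.1,"z":8.1,"ax":0,"ay":0,"az":0,"hand":1}]'; python3 -c "
from h import *
P=ctrl.sense()['position'];go([P[0],P[1],.30]);go([.475,0.06,.30],1.517);go([.482,.3265,.30],1.517)"
```

```text
time_s: 31.25
position: [0.5668, -0.1442, 0.0913]
ee_rot: [0.001, -0.164, 0.986, -0.0]
wrist_force: [-1.6, 1.1, 7.0]
width: 0.0127
grasp_force: 58.5
shift cm [-4.000e-02 -1.000e-02 -2.087e+01]
shift cm [  2.05  22.27 -20.89]
rotvec [-0.     0.002  0.383] q7 2.26
rotvec [-0.003 -0.    -2.758] q7 2.26
shift cm [ -7.24  47.27 -20.88]
rotvec [-0.     0.002  0.383] q7 2.26
rotvec [-0.003 -0.    -2.758] q7 2.26
```

```bash
python3 -m pendant '[{"x":0,"y":0,"z":-5,"ax":0,"ay":0,"az":0,"hand":1},{"x":0,"y":0,"z":-10,"ax":0,"ay":0,"az":0,"hand":1},{"x":0,"y":0,"z":-15,"ax":0,"ay":0,"az":0,"hand":1},{"x":0,"y":0,"z":-20.9,"ax":0,"ay":0,"az":0,"hand":1},{"x":1,"y":5,"z":-20.9,"ax":0,"ay":0,"az":0.15,"hand":1},{"x":2,"y":10,"z":-20.9,"ax":0,"ay":0,"az":0.3,"hand":1},{"x":2,"y":15,"z":-20.9,"ax":0,"ay":0,"az":0.383,"hand":1},{"x":2,"y":20,"z":-20.9,"ax":0,"ay":0,"az":0.383,"hand":1},{"x":1,"y":25,"z":-20.9,"ax":0,"ay":0,"az":0.383,"hand":1},{"x":-1,"y":30,"z":-20.9,"ax":0,"ay":0,"az":0.383,"hand":1}]';python3 -c "
from h import *
go([.481,.3265,.217],1.517)"
```

```text
time_s: 32.25
position: [0.4773, 0.1234, 0.2998]
ee_rot: [0.001, 0.027, 1.0, 0.001]
wrist_force: [1.7, -0.1, -2.1]
width: 0.0129
grasp_force: 59.2
shift cm [ 0.74 20.29  8.3 ]
rotvec [ 0.001  0.001 -0.   ] q7 1.22
rotvec [ 2.000e-03 -2.000e-03  3.141e+00] q7 1.22
```

```bash
python3 -m pendant '[{"x":0.7,"y":5,"z":0,"ax":0,"ay":0,"az":0,"hand":1},{"x":0.7,"y":10,"z":0,"ax":0,"ay":0,"az":0,"hand":1},{"x":0.7,"y":15,"z":0,"ax":0,"ay":0,"az":0,"hand":1},{"x":0.7,"y":20,"z":0,"ax":0,"ay":0,"az":0,"hand":1},{"x":0.7,"y":20,"z":3,"ax":0,"ay":0,"az":0,"hand":1},{"x":0.7,"y":20,"z":7,"ax":0,"ay":0,"az":0,"hand":1},{"x":0.7,"y":20,"z":8.2,"ax":0,"ay":0,"az":0,"hand":1},{"x":0.7,"y":20,"z":8.2,"ax":0,"ay":0,"az":0,"hand":1},{"x":0.7,"y":20,"z":8.2,"ax":0,"ay":0,"az":0,"hand":1}]';python3 -c "
from h import *
b=shot('side');show(b,'basket_a_eye','spot_point')
go([.561,.3225,.217],1.517)"
```

```text
time_s: 33.15
position: [0.4831, 0.322, 0.2185]
ee_rot: [0.001, 0.027, 1.0, 0.001]
wrist_force: [0.2, -0.5, -1.4]
width: 0.0126
grasp_force: 59.3
shift cm [-7.74  0.43  0.24]
rotvec [ 0.003  0.003 -0.001] q7 0.93
rotvec [ 0.004 -0.004  3.141] q7 0.93
```

```bash
python3 -m pendant '[{"x":0,"y":0.4,"z":0,"ax":0,"ay":0,"az":0,"hand":1},{"x":-2.5,"y":0.4,"z":0,"ax":0,"ay":0,"az":0,"hand":1},{"x":-5,"y":0.4,"z":0,"ax":0,"ay":0,"az":0,"hand":1},{"x":-7.8,"y":0.4,"z":0,"ax":0,"ay":0,"az":0,"hand":1},{"x":-7.8,"y":0.4,"z":0,"ax":0,"ay":0,"az":0,"hand":1},{"x":-7.8,"y":0.4,"z":1,"ax":0,"ay":0,"az":0,"hand":1},{"x":-7.8,"y":0.4,"z":2,"ax":0,"ay":0,"az":0,"hand":1},{"x":-7.8,"y":0.4,"z":3,"ax":0,"ay":0,"az":0,"hand":1},{"x":-7.8,"y":0.4,"z":3,"ax":0,"ay":0,"az":0,"hand":1},{"x":-7.8,"y":0.4,"z":3,"ax":0,"ay":0,"az":0,"hand":1}]';python3 -m pendant '[{"x":0,"y":0,"z":0.2,"ax":0,"ay":0,"az":0,"hand":1},{"x":0,"y":0,"z":0.2,"ax":0,"ay":0,"az":0,"hand":1},{"x":0,"y":0,"z":0.2,"ax":0,"ay":0,"az":0,"hand":1}]'
```

```text
time_s: 34.25
position: [0.5597, 0.3224, 0.1865]
ee_rot: [-0.0, 0.026, 1.0, 0.0]
wrist_force: [0.0, 0.6, -1.5]
width: 0.0126
grasp_force: 59.3
time_s: 34.55
position: [0.5607, 0.3225, 0.1853]
ee_rot: [0.001, 0.027, 1.0, 0.001]
wrist_force: [1.8, 2.9, 2.8]
width: 0.0126
grasp_force: 59.8
```

```bash
python3 -m pendant '[{"x":0,"y":0,"z":0.1,"ax":0,"ay":0,"az":0,"hand":1},{"x":0,"y":0,"z":0.1,"ax":0,"ay":0,"az":0,"hand":0.3},{"x":0,"y":0,"z":0.1,"ax":0,"ay":0,"az":0,"hand":0.3},{"x":0,"y":0,"z":0.1,"ax":0,"ay":0,"az":0,"hand":0.3},{"x":0,"y":0,"z":0.1,"ax":0,"ay":0,"az":0,"hand":0.3},{"x":0,"y":0,"z":-4,"ax":0,"ay":0,"az":0,"hand":0.3},{"x":0,"y":0,"z":-8,"ax":0,"ay":0,"az":0,"hand":0.3},{"x":0,"y":0,"z":-13,"ax":0,"ay":0,"az":0,"hand":0.3},{"x":0,"y":0,"z":-13,"ax":0,"ay":0,"az":0,"hand":0.3}]';python3 -c "
from h import *
a=shot('scene');b=shot('side')
for p in(a,b): show(p,'basket_b_eye','spot_point'); show(p,'basket_b','spot_point');show(p,'lid','spot_point')
go([.49,-.36,.33],1.517)
"
```

```text
time_s: 35.45
position: [0.5626, 0.3226, 0.3229]
ee_rot: [0.005, 0.027, 1.0, 0.003]
wrist_force: [-0.0, 0.3, 0.2]
width: 0.0599
grasp_force: 0.0
spot basket_b_eye [0.562 0.325 0.207] 0.62 [485. 218.]
spot basket_b [ 0.535 -0.363  0.056] 0.67 [231. 303.]
spot basket_b [0.561 0.324 0.09 ] 0.57 [474. 248.]
spot lid [ 0.428  0.104 -0.   ] 0.91 [380. 251.]
spot basket_b_eye [0.566 0.325 0.205] 0.63 [268. 292.]
spot basket_b_eye [0.566 0.323 0.093] 0.59 [272. 329.]
spot basket_b [0.565 0.429 0.09 ] 0.87 [264. 360.]
spot basket_b [ 0.536 -0.367  0.059] 0.72 [313. 211.]
spot basket_b [0.565 0.322 0.094] 0.58 [272. 328.]
spot lid [0.423 0.102 0.002] 0.71 [336. 306.]
shift cm [  3.33 -68.45  -1.57]
rotvec [-0.001 -0.002  0.   ] q7 1.02
rotvec [ 3.000e-03 -2.000e-03 -3.142e+00] q7 1.02
```

The second basket hangs on hook 1. The lid has been knocked aside, to about (0.426, 0.103). Now for the bowl.

```bash
python3 -m pendant '[{"x":3.3,"y":-68.4,"z":0,"ax":0,"ay":0,"az":0,"hand":0.3},{"x":3.3,"y":-68.4,"z":0,"ax":0,"ay":0,"az":0,"hand":0.3},{"x":3.3,"y":-68.4,"z":0,"ax":0,"ay":0,"az":0,"hand":0.3},{"x":3.3,"y":-68.4,"z":0,"ax":0,"ay":0,"az":0,"hand":0.3},{"x":3.3,"y":-68.4,"z":0,"ax":0,"ay":0,"az":0,"hand":0.3},{"x":3.3,"y":-68.4,"z":0,"ax":0,"ay":0,"az":0,"hand":0.3},{"x":3.3,"y":-68.4,"z":0,"ax":0,"ay":0,"az":0,"hand":0.3},{"x":3.3,"y":-68.4,"z":0,"ax":0,"ay":0,"az":0,"hand":0.3},{"x":3.3,"y":-68.4,"z":0,"ax":0,"ay":0,"az":0,"hand":0.3},{"x":3.3,"y":-68.4,"z":0,"ax":0,"ay":0,"az":0,"hand":0.3}]';python3 -c "
from h import *
go([.49,-.36,.33],1.517)
"
```

```text
time_s: 36.85
position: [0.5087, -0.1773, 0.3144]
ee_rot: [-0.0, 0.027, 1.0, 0.0]
wrist_force: [1.1, -0.2, -0.3]
width: 0.0599
grasp_force: 0.0
shift cm [  0.89 -18.34  -1.57]
rotvec [ 0. -0.  0.] q7 1.88
rotvec [ 1.000e-03  1.000e-03 -3.141e+00] q7 1.88
```

```bash
python3 -m pendant '[{"x":0.9,"y":-17.5,"z":-1.6,"ax":0,"ay":0,"az":0,"hand":0.3},{"x":0.9,"y":-17.5,"z":-1.6,"ax":0,"ay":0,"az":0,"hand":0.3},{"x":0.9,"y":-17.5,"z":-1.6,"ax":0,"ay":0,"az":0,"hand":0.3},{"x":0.9,"y":-17.5,"z":-1.6,"ax":0,"ay":0,"az":0,"hand":0.3},{"x":0.9,"y":-17.5,"z":-1.6,"ax":0,"ay":0,"az":0,"hand":0.3},{"x":0.9,"y":-17.5,"z":-1.6,"ax":0,"ay":0,"az":0,"hand":0.3},{"x":0.9,"y":-17.5,"z":-1.6,"ax":0,"ay":0,"az":0,"hand":0.3}]';python3 -c "
from h import *
shot('side');w=shot('wrist','w11')
cv2.imwrite('pics/c6.png',cv2.resize(w['frame'][80:330,160:480],(800,625))[:600])
for t in('basket_a_eye','basket_a','cleaner_notch','cleaner_rim'): show(w,t,'spot_point')
s=ctrl.sense();print(s['position'],s['q'][6])
P=s['position'];R0=[.522,-.363,.12]
print(proj(w,[R0,[.532,-.367,.193]]))
"
```

```text
time_s: 37.55
position: [0.4918, -0.3484, 0.3302]
ee_rot: [-0.0, 0.026, 1.0, 0.001]
wrist_force: [0.6, 0.1, -0.4]
width: 0.0601
grasp_force: 0.0
spot basket_a_eye [ 0.533 -0.364  0.17 ] 0.87 [304. 254.]
spot basket_a [ 0.534 -0.362  0.059] 0.91 [309. 226.]
spot basket_a [0.466 0.013 0.016] 0.6 [589. 154.]
spot basket_a [ 0.596 -0.375  0.118] 0.17 [300. 290.]
spot cleaner_notch [ 0.643 -0.654  0.116] 0.85 [ 76. 334.]
spot cleaner_notch [ 0.595 -0.374  0.12 ] 0.81 [301. 290.]
spot cleaner_notch [ 0.521 -0.36   0.005] 0.52 [310. 207.]
spot cleaner_rim [ 0.571 -0.627  0.12 ] 0.84 [ 82. 281.]
spot cleaner_rim [ 0.69  -0.11   0.004] 0.65 [478. 306.]
[ 0.49160318 -0.34897924  0.33077617] 2.24233377402771
[[306.24259823 229.59180836]
 [300.26935778 261.19993889]]
```

View pics/c6.png

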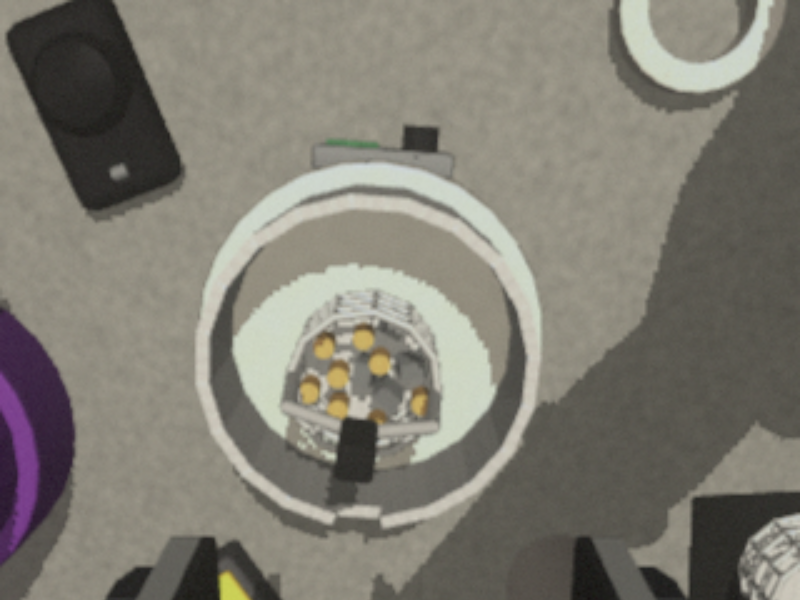

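```bash
python3 -c "
from h import *
w=shot('wrist')
a=atz(w,(274,243.2),.156);b=atz(w,(335.2,251.2),.156);d=b-a
yaw=np.arctan2(d[1],d[0]);print(a,b,np.linalg.norm(d),yaw,'tab',atz(w,(302,260),.193))
im=w['frame'];
pts=[(160+u/2.5,80+v/2.5) for u,v in((197,360),(541,360),(368,196),(300,508),(430,508),(230,260),(510,260))]
X=np.array([atz(w,p,.12)[:2] for p in pts]);A=np.c_[2*X,np.ones(len(X))];s=np.linalg.lstsq(A,(X**2).sum(1),rcond=None)[0];print('rim',s[:2],np.sqrt(s[2]+s[:2]@s[:2]))
print('notch',atz(w,(302.8,284.8),.12))
go([.532,-.365,.24],yaw);go([.532,-.365,.152])
"
```

```text
[ 0.52457174 -0.39616772  0.156     ] [ 0.53646212 -0.33398028  0.156     ] 0.06331396891200514 1.3818742099339782 tab [ 0.53070916 -0.36633208  0.193     ]
rim [ 0.51811151 -0.36221588] 0.07562539226635648
notch [ 0.58841732 -0.37216897  0.12      ]
shift cm [-4.13 -1.36  9.08]
rotvec [0.    0.    0.136] q7 2.24
rotvec [-0.     0.    -3.005] q7 2.24
shift cm [-4.13 -1.37 17.88]
```

```bash
python3 -m pendant '[{"x":-4.1,"y":-1.4,"z":4,"ax":0,"ay":0,"az":0.136,"hand":0.3},{"x":-4.1,"y":-1.4,"z":9,"ax":0,"ay":0,"az":0.136,"hand":0.3},{"x":-4.1,"y":-1.4,"z":9,"ax":0,"ay":0,"az":0.136,"hand":0.3},{"x":-4.1,"y":-1.4,"z":9,"ax":0,"ay":0,"az":0.136,"hand":0.3},{"x":-4.1,"y":-1.4,"z":9,"ax":0,"ay":0,"az":0.136,"hand":0.3}]';python3 -c "
from h import *
shot('side');w=shot('wrist');P=ctrl.sense()['position'];print(P)
for x in blob(w,[.532,-.365,.193],40,42): print(x,atz(w,x[1],.193))
go([.532,-.365,.152],1.382)
"
```

```text
time_s: 38.4
position: [0.5315, -0.3668, 0.2438]
ee_rot: [0.002, 0.095, 0.995, -0.001]
wrist_force: [0.1, -0.3, 1.3]
width: 0.06
grasp_force: 0.0
[ 0.53177685 -0.36706071  0.24414575]
shift cm [0.06 0.22 9.21]
rotvec [-0.002  0.005 -0.001] q7 2.13
rotvec [7.00e-03 3.00e-03 3.14e+00] q7 2.13
```

```bash
python3 -m pendant '[{"x":0,"y":0.1,"z":4.5,"ax":0,"ay":0,"az":0,"hand":0.3},{"x":0,"y":0.1,"z":9.2,"ax":0,"ay":0,"az":0,"hand":0.3},{"x":0,"y":0.1,"z":9.2,"ax":0,"ay":0,"az":0,"hand":0.3},{"x":0,"y":0.1,"z":9.2,"ax":0,"ay":0,"az":0,"hand":0.3},{"x":0,"y":0.1,"z":9.2,"ax":0,"ay":0,"az":0,"hand":1},{"x":0,"y":0.1,"z":9.2,"ax":0,"ay":0,"az":0,"hand":1},{"x":0,"y":0.1,"z":9.2,"ax":0,"ay":0,"az":0,"hand":1},{"x":0,"y":0.1,"z":9.2,"ax":0,"ay":0,"az":0,"hand":1},{"x":0,"y":0.1,"z":9.2,"ax":0,"ay":0,"az":0,"hand":1}]'; python3 -c "
from h import *
go([.475,-.1,.31],1.517);go([.475,.2205,.31],1.517)"
```

```text
time_s: 39.4
position: [0.5327, -0.3653, 0.1506]
ee_rot: [0.001, 0.094, 0.996, -0.0]
wrist_force: [-0.6, 1.2, 6.7]
width: 0.0127
grasp_force: 59.7
shift cm [ 10.61  24.97 -15.99]
rotvec [-0.001  0.003 -0.135] q7 2.15
rotvec [4.000e-03 1.000e-03 3.006e+00] q7 2.15
shift cm [ 16.63  56.44 -16.03]
rotvec [-0.001  0.003 -0.135] q7 2.15
rotvec [4.000e-03 1.000e-03 3.006e+00] q7 2.15
```

```bash
python3 -m pendant '[{"x":0,"y":0,"z":-4,"ax":0,"ay":0,"az":0,"hand":1},{"x":0,"y":0,"z":-8,"ax":0,"ay":0,"az":0,"hand":1},{"x":0,"y":0,"z":-12,"ax":0,"ay":0,"az":0,"hand":1},{"x":0,"y":0,"z":-16,"ax":0,"ay":0,"az":0,"hand":1},{"x":0,"y":0,"z":-16,"ax":0,"ay":0,"az":0,"hand":1},{"x":10.6,"y":25,"z":-16,"ax":0,"ay":0,"az":-0.135,"hand":1},{"x":10.6,"y":25,"z":-16,"ax":0,"ay":0,"az":-0.135,"hand":1},{"x":10.6,"y":25,"z":-16,"ax":0,"ay":0,"az":-0.135,"hand":1},{"x":10.6,"y":25,"z":-16,"ax":0,"ay":0,"az":-0.135,"hand":1},{"x":10.6,"y":25,"z":-16,"ax":0,"ay":0,"az":-0.135,"hand":1}]'; python3 -c "
from h import *
go([.475,.2205,.31],1.517);print(ctrl.sense()['width'])"
```

```text
time_s: 40.4
position: [0.4781, -0.1187, 0.3081]
ee_rot: [-0.0, 0.027, 1.0, -0.0]
wrist_force: [1.8, 1.3, -1.2]
width: 0.0129
grasp_force: 59.1
shift cm [ 2.16 33.85 -0.2 ]
rotvec [-0.    -0.001 -0.001] q7 1.73
rotvec [-1.000e-03  0.000e+00  3.141e+00] q7 1.73
0.012861869725783402
```

```bash
python3 -m pendant '[{"x":2,"y":33,"z":0,"ax":0,"ay":0,"az":0,"hand":1},{"x":2,"y":33,"z":0,"ax":0,"ay":0,"az":0,"hand":1},{"x":2,"y":33,"z":0,"ax":0,"ay":0,"az":0,"hand":1},{"x":2,"y":33,"z":0,"ax":0,"ay":0,"az":0,"hand":1},{"x":2,"y":33,"z":0,"ax":0,"ay":0,"az":0,"hand":1},{"x":2,"y":33,"z":0,"ax":0,"ay":0,"az":0,"hand":1},{"x":2,"y":33,"z":0,"ax":0,"ay":0,"az":0,"hand":1},{"x":2,"y":33,"z":0,"ax":0,"ay":0,"az":0,"hand":1},{"x":2,"y":33,"z":0,"ax":0,"ay":0,"az":0,"hand":1}]'; python3 -c "
from h import *
shot('side');go([.4745,.2205,.217],1.517);print(ctrl.sense()['width'],ctrl.sense()['position'])"
```

```text
time_s: 41.3
position: [0.4769, 0.2102, 0.3078]
ee_rot: [-0.001, 0.027, 1.0, -0.001]
wrist_force: [0.1, -1.4, -1.8]
width: 0.0128
grasp_force: 59.2
shift cm [0.34 1.14 9.11]
rotvec [-0.001 -0.001 -0.002] q7 1.07
rotvec [-1.00e-03  2.00e-03  3.14e+00] q7 1.07
0.01259795597894643 [0.47731888 0.2090334  0.30814999]
```

```bash
python3 -m pendant '[{"x":0.2,"y":1.2,"z":3,"ax":0,"ay":0,"az":0,"hand":1},{"x":0.2,"y":1.2,"z":7,"ax":0,"ay":0,"az":0,"hand":1},{"x":0.2,"y":1.2,"z":9.1,"ax":0,"ay":0,"az":0,"hand":1},{"x":0.2,"y":1.2,"z":9.1,"ax":0,"ay":0,"az":0,"hand":1},{"x":0.2,"y":1.2,"z":9.1,"ax":0,"ay":0,"az":0,"hand":1}]'; python3 -c "
from h import *
b=shot('side');show(b,'basket_a_eye','spot_point');go([.5555,.2172,.217],1.517);s=ctrl.sense();print(s['width'],s['position'])"
```

```text
time_s: 41.85
position: [0.4765, 0.2209, 0.2186]
ee_rot: [0.0, 0.028, 1.0, 0.0]
wrist_force: [0.6, -0.2, -1.2]
width: 0.0128
grasp_force: 59.1
spot basket_a_eye [0.473 0.217 0.24 ] 0.61 [313. 256.]
spot basket_a_eye [ 0.693 -0.064 -0.   ] 0.24 [254. 271.]
shift cm [-7.85 -0.02  0.29]
rotvec [ 0.002  0.003 -0.002] q7 1.05
rotvec [ 4.000e-03 -3.000e-03  3.139e+00] q7 1.05
0.012743822122038777 [0.47709589 0.22181589 0.21967251]
```

```bash
python3 -m pendant '[{"x":-2.5,"y":0,"z":0,"ax":0,"ay":0,"az":0,"hand":1},{"x":-5,"y":0,"z":0,"ax":0,"ay":0,"az":0,"hand":1},{"x":-7.9,"y":0,"z":0,"ax":0,"ay":0,"az":0,"hand":1},{"x":-7.9,"y":0,"z":0,"ax":0,"ay":0,"az":0,"hand":1},{"x":-7.9,"y":0,"z":0,"ax":0,"ay":0,"az":0,"hand":1},{"x":-7.9,"y":0,"z":1,"ax":0,"ay":0,"az":0,"hand":1},{"x":-7.9,"y":0,"z":2,"ax":0,"ay":0,"az":0,"hand":1},{"x":-7.9,"y":0,"z":3,"ax":0,"ay":0,"az":0,"hand":1},{"x":-7.9,"y":0,"z":3,"ax":0,"ay":0,"az":0,"hand":1},{"x":-7.9,"y":0,"z":3,"ax":0,"ay":0,"az":0,"hand":1}]';python3 -m pendant '[{"x":0,"y":0,"z":0.2,"ax":0,"ay":0,"az":0,"hand":1},{"x":0,"y":0,"z":0.2,"ax":0,"ay":0,"az":0,"hand":1},{"x":0,"y":0,"z":0.2,"ax":0,"ay":0,"az":0,"hand":1}]'
```

```text
time_s: 42.95
position: [0.5543, 0.2178, 0.1873]
ee_rot: [-0.0, 0.027, 1.0, -0.0]
wrist_force: [0.3, 0.8, -0.8]
width: 0.0126
grasp_force: 59.2
time_s: 43.25
position: [0.5548, 0.2178, 0.1857]
ee_rot: [-0.0, 0.027, 1.0, -0.0]
wrist_force: [0.6, 0.3, -1.8]
width: 0.0126
grasp_force: 59.2
```

```bash
python3 -m pendant '[{"x":0,"y":0,"z":0.25,"ax":0,"ay":0,"az":0,"hand":1},{"x":0,"y":0,"z":0.25,"ax":0,"ay":0,"az":0,"hand":1},{"x":0,"y":0,"z":0.25,"ax":0,"ay":0,"az":0,"hand":1}]';python3 -m pendant '[{"x":0,"y":0,"z":0.1,"ax":0,"ay":0,"az":0,"hand":1},{"x":0,"y":0,"z":0.1,"ax":0,"ay":0,"az":0,"hand":1},{"x":0,"y":0,"z":0.1,"ax":0,"ay":0,"az":0,"hand":1}]'
```

```text
time_s: 43.55
position: [0.5555, 0.2186, 0.1839]
ee_rot: [0.001, 0.027, 1.0, 0.001]
wrist_force: [1.7, 2.6, 3.0]
width: 0.0124
grasp_force: 59.8
time_s: 43.85
position: [0.5556, 0.2186, 0.1838]
ee_rot: [0.001, 0.027, 1.0, 0.001]
wrist_force: [-0.4, 1.7, 7.7]
width: 0.0127
grasp_force: 60.7
```

Contact on the hook. I'll release, go up, and look at the hanging baskets and the lid.

```bash
python3 -m pendant '[{"x":0,"y":0,"z":0,"ax":0,"ay":0,"az":0,"hand":0.3},{"x":0,"y":0,"z":0,"ax":0,"ay":0,"az":0,"hand":0.3},{"x":0,"y":0,"z":0,"ax":0,"ay":0,"az":0,"hand":0.3},{"x":0,"y":0,"z":0,"ax":0,"ay":0,"az":0,"hand":0.3},{"x":0,"y":0,"z":-4,"ax":0,"ay":0,"az":0,"hand":0.3},{"x":0,"y":0,"z":-8,"ax":0,"ay":0,"az":0,"hand":0.3},{"x":0,"y":0,"z":-14,"ax":0,"ay":0,"az":0,"hand":0.3},{"x":5,"y":-3,"z":-14,"ax":0,"ay":0,"az":0,"hand":0.3},{"x":10,"y":-6,"z":-14,"ax":0,"ay":0,"az":0,"hand":0.3},{"x":10,"y":-10,"z":-14,"ax":0,"ay":0,"az":0,"hand":0.3}]';python3 -m pendant '[{"x":0,"y":0,"z":0,"ax":0,"ay":0,"az":0,"hand":0.3},{"x":0,"y":0,"z":0,"ax":0,"ay":0,"az":0,"hand":0.3},{"x":0,"y":0,"z":0,"ax":0,"ay":0,"az":0,"hand":0.3}]';python3 -c "
from h import *
a=shot('scene');b=shot('side');w=shot('wrist','w12')
for p in(a,b,w): show(p,'basket_a','spot_point')
for p in(a,b,w): show(p,'lid','spot_point');show(p,'lid_key','spot_point')
A=cv2.resize(a['frame'][180:280,420:540],(480,400),interpolation=2);W=cv2.resize(w['frame'],(320,240))
c=np.zeros((400,800,3),np.uint8);c[:,:480]=A;c[:240,480:]=W;cv2.imwrite('pics/c7.png',c)
print(ctrl.sense()['position'])
"
```

```text
time_s: 44.85
position: [0.4472, 0.1272, 0.3225]
ee_rot: [0.0, 0.024, 1.0, 0.001]
wrist_force: [1.2, -0.6, 0.4]
width: 0.0598
grasp_force: 0.0
time_s: 45.15
position: [0.4499, 0.1252, 0.322]
ee_rot: [-0.0, 0.027, 1.0, 0.0]
wrist_force: [-0.1, 0.2, -0.2]
width: 0.0592
grasp_force: 0.0
spot basket_a [0.568 0.426 0.091] 0.97 [507. 242.]
spot basket_a [0.563 0.323 0.091] 0.95 [474. 248.]
spot basket_a [0.554 0.22  0.09 ] 0.73 [439. 254.]
spot basket_a [0.557 0.222 0.094] 0.95 [281. 304.]
spot basket_a [0.566 0.427 0.092] 0.87 [264. 359.]
spot basket_a [0.566 0.324 0.092] 0.67 [272. 329.]
spot basket_a [0.562 0.324 0.205] 0.54 [270. 292.]
spot basket_a [0.567 0.428 0.203] 0.36 [260. 320.]
spot basket_a [0.562 0.326 0.092] 0.72 [488. 282.]
spot basket_a [0.57  0.431 0.096] 0.57 [575. 284.]
spot basket_a [0.556 0.224 0.092] 0.56 [403. 281.]
spot basket_a [ 0.368 -0.19  -0.001] 0.3 [ 79. 138.]
spot lid [0.427 0.1   0.002] 0.75 [379. 251.]
spot lid_key [0.461 0.018 0.019] 0.77 [358. 261.]
spot lid_key [ 0.692 -0.013  0.004] 0.45 [375. 332.]
spot lid_key [0.571 0.427 0.205] 0.31 [521. 214.]
spot lid_key [ 0.445  0.223 -0.002] 0.23 [419. 248.]
spot lid_key [0.467 0.019 0.019] 0.78 [323. 284.]
spot lid_key [0.572 0.429 0.203] 0.52 [258. 320.]
spot lid [0.429 0.104 0.   ] 0.63 [302. 172.]
spot lid_key [0.466 0.012 0.018] 0.83 [236. 205.]
[0.44987461 0.1245431  0.32208834]
```

View pics/c7.png

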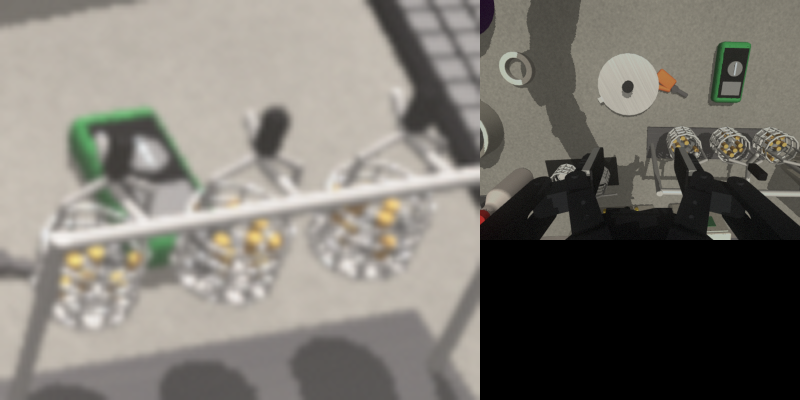

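All three loaded baskets hang on the hooks: tabs at (118,155), (270,130) and (418,110) in the crop. The lid is at (628,85) in the small wrist view, with its key at lower left. Now the lid.

```bash
python3 -c "
from h import *
go([.428,.102,.12],.4);print(ctrl.sense()['q'][6])
w=shot('wrist')
for z in(.04,):
  for x in blob(w,[.428,.102,z],30,48): print(x,atz(w,x[1],z))
"
```

```text
shift cm [ 2.06 -2.37 20.21]
rotvec [-0.    -0.     1.116] q7 1.18
rotvec [ 0.    -0.    -2.026] q7 1.18
1.1790004292422207
```

```bash
python3 -m pendant '[{"x":2,"y":-2.4,"z":4,"ax":0,"ay":0,"az":0.15,"hand":0.3},{"x":2,"y":-2.4,"z":9,"ax":0,"ay":0,"az":0.3,"hand":0.3},{"x":2,"y":-2.4,"z":14,"ax":0,"ay":0,"az":0.45,"hand":0.3},{"x":2,"y":-2.4,"z":16,"ax":0,"ay":0,"az":0.6,"hand":0.3},{"x":2,"y":-2.4,"z":16,"ax":0,"ay":0,"az":0.75,"hand":0.3},{"x":2,"y":-2.4,"z":16,"ax":0,"ay":0,"az":0.9,"hand":0.3},{"x":2,"y":-2.4,"z":16,"ax":0,"ay":0,"az":1.05,"hand":0.3},{"x":2,"y":-2.4,"z":16,"ax":0,"ay":0,"az":1.117,"hand":0.3},{"x":2,"y":-2.4,"z":16,"ax":0,"ay":0,"az":1.117,"hand":0.3},{"x":2,"y":-2.4,"z":16,"ax":0,"ay":0,"az":1.117,"hand":0.3}]'; python3 -c "
from h import *
shot('side');w=shot('wrist','w13');s=ctrl.sense();print(s['position'],s['q'][6]);
u,v=proj(w,[.428,.102,.04])[0];print(u,v)
g=w['frame'].max(2);r=90;u,v=int(u),int(v);y0,x0=max(v-r,0),max(u-r,0)
k,l,st,c=cv2.connectedComponentsWithStats((g[y0:v+r,x0:u+r]<60).astype(np.uint8))
for i in range(1,k):
    if st[i][4]>100: print(st[i],c[i]+[x0,y0],atz(w,c[i]+[x0,y0],.04))
show(w,'lid_key','spot_point');show(w,'lid','spot_point')
go([.428,.102,0],.4)
"
```

```text
time_s: 46.8
position: [0.4286, 0.1016, 0.1622]
ee_rot: [-0.0, 0.552, 0.834, 0.0]
wrist_force: [1.2, 0.0, 0.4]
width: 0.0598
grasp_force: 0.0
[0.42857506 0.10166231 0.16215635] 0.09613258963769043
319.43265979772514 220.1841711617108
[  69   75   33   39 1015] [313.78128079 224.10837438] [0.42490248 0.09692938 0.04      ]
[  4 165  14  15 149] [240.97315436 303.10738255] [0.39247835 0.00194851 0.04      ]
[160 164  14  16 162] [394.37037037 302.87037037] [0.52185277 0.05708854 0.04      ]
spot lid_key [0.464 0.012 0.019] 0.93 [317. 310.]
spot lid [ 0.429  0.102 -0.003] 0.64 [320. 209.]
shift cm [ 0.06 -0.04 16.21]
rotvec [-0. -0.  0.] q7 0.1
rotvec [ 0.    -0.    -3.142] q7 0.1
```

```bash
python3 -c "
from h import *
w=shot('wrist');im=cv2.cvtColor(w['frame'],6)
print(proj(w,[[.4255,.098,.022],[.4255+.08,.098,.022],[.4255,.178,.022]]))
# fit circle: radial search of edge on flange plane for best centre
g=cv2.GaussianBlur(im,(3,3),0).astype(float);best=[]
t=np.linspace(0,2*np.pi,120,endpoint=False)
for cx in np.arange(.415,.44,.001):
  for cy in np.arange(.09,.115,.001):
    f=lambda r:cv2.remap(g.astype(np.float32),*[proj(w,np.c_[cx+r*np.cos(t),cy+r*np.sin(t),0*t+.022])[:,i].astype(np.float32)[None] for i in(0,1)],1)[0]
    best.append((np.abs(f(.077)-f(.083)).mean(),cx,cy))
best.sort(reverse=True);print(np.round(best[:6],4))
go([.4255,.098,.002])
"
```

```text
[[315.06954278 218.29090738]
 [394.47622293 250.98354655]
 [351.88284433 133.24534971]]
[[52.2017  0.423   0.098 ]
 [52.1396  0.424   0.097 ]
 [51.9454  0.424   0.098 ]
 [51.7049  0.423   0.097 ]
 [50.5925  0.424   0.099 ]
 [50.3663  0.424   0.096 ]]
shift cm [-0.22 -0.42 16.01]
```

```bash
python3 -m pendant '[{"x":-0.2,"y":-0.6,"z":4,"ax":0,"ay":0,"az":0,"hand":0.3},{"x":-0.2,"y":-0.6,"z":8,"ax":0,"ay":0,"az":0,"hand":0.3},{"x":-0.2,"y":-0.6,"z":12,"ax":0,"ay":0,"az":0,"hand":0.3},{"x":-0.2,"y":-0.6,"z":15,"ax":0,"ay":0,"az":0,"hand":0.3},{"x":-0.2,"y":-0.6,"z":15.8,"ax":0,"ay":0,"az":0,"hand":0.3},{"x":-0.2,"y":-0.6,"z":15.8,"ax":0,"ay":0,"az":0,"hand":0.3},{"x":-0.2,"y":-0.6,"z":15.8,"ax":0,"ay":0,"az":0,"hand":0.3}]'; python3 -m pendant '[{"x":0,"y":0,"z":0.2,"ax":0,"ay":0,"az":0,"hand":1},{"x":0,"y":0,"z":0.2,"ax":0,"ay":0,"az":0,"hand":1},{"x":0,"y":0,"z":0.2,"ax":0,"ay":0,"az":0,"hand":1},{"x":0,"y":0,"z":0.2,"ax":0,"ay":0,"az":0,"hand":1},{"x":0,"y":0,"z":0.2,"ax":0,"ay":0,"az":0,"hand":1},{"x":0,"y":0,"z":0.2,"ax":0,"ay":0,"az":0,"hand":1}]'
```

```text
time_s: 47.75
position: [0.4249, 0.0978, 0.0055]
ee_rot: [0.001, 0.553, 0.833, 0.001]
wrist_force: [1.3, -0.6, -0.6]
width: 0.0593
grasp_force: 0.0
time_s: 48.35
position: [0.4249, 0.0979, 0.0035]
ee_rot: [0.001, 0.553, 0.833, 0.001]
wrist_force: [-1.5, 0.3, 8.3]
width: 0.0258
grasp_force: 58.7
```

```bash
python3 -m pendant '[{"x":0,"y":0,"z":-2,"ax":0,"ay":0,"az":0,"hand":1},{"x":0,"y":0,"z":-5,"ax":0,"ay":0,"az":0,"hand":1},{"x":0,"y":0,"z":-10,"ax":0,"ay":0,"az":0,"hand":1},{"x":0,"y":0,"z":-15,"ax":0,"ay":0,"az":0,"hand":1},{"x":0,"y":0,"z":-20,"ax":0,"ay":0,"az":0,"hand":1},{"x":0,"y":0,"z":-24,"ax":0,"ay":0,"az":0,"hand":1},{"x":0,"y":0,"z":-24,"ax":0,"ay":0,"az":0,"hand":1},{"x":0,"y":0,"z":-24,"ax":0,"ay":0,"az":0,"hand":1}]'; python3 -c "
from h import *
a=shot('scene');b=shot('side');w=shot('wrist','w14')
for p in(a,b,w): show(p,'lid','spot_point');show(p,'lid_key','spot_point')
s=ctrl.sense();print(s['position'],s['width'],rot(s).as_matrix().round(3))
go([.4,-.17,.26]);go([.5215,-.3625,.26],1.435)
"
```

```text
time_s: 49.15
position: [0.424, 0.0976, 0.2427]
ee_rot: [0.0, 0.553, 0.833, 0.001]
wrist_force: [0.3, -0.4, -2.5]
width: 0.0257
grasp_force: 59.9
spot lid [0.424 0.101 0.243] 0.67 [388. 190.]
spot lid_key [0.462 0.012 0.256] 0.87 [361. 202.]
spot lid [0.42  0.098 0.239] 0.9 [337. 233.]
spot lid [ 0.691 -0.017  0.004] 0.49 [252. 278.]
spot lid [0.413 0.359 0.001] 0.32 [333. 371.]
spot lid_key [0.462 0.018 0.257] 0.68 [324. 213.]
spot lid_key [0.563 0.325 0.092] 0.6 [273. 329.]
spot lid_key [ 0.777 -0.048 -0.003] 0.26 [227. 274.]
spot lid [0.425 0.102 0.234] 0.94 [328. 267.]
spot lid_key [0.558 0.22  0.205] 0.22 [620. 156.]
spot lid_key [0.557 0.218 0.092] 0.21 [516. 148.]
[0.423563   0.09740176 0.24156675] 0.025760957233642686 [[-0.389  0.921 -0.001]
 [ 0.921  0.389 -0.   ]
 [-0.    -0.001 -1.   ]]
shift cm [-23.72 -12.56  -1.83]
shift cm [-46.18  -8.85  -1.83]
rotvec [-1.000e-03 -1.000e-03 -1.036e+00] q7 0.08
rotvec [-1.000e-03  1.000e-03  2.106e+00] q7 0.08
```

```bash
python3 -m pendant '[{"x":-5,"y":-1,"z":-1.8,"ax":0,"ay":0,"az":0,"hand":1},{"x":-9,"y":-1.7,"z":-1.8,"ax":0,"ay":0,"az":-0.13,"hand":1},{"x":-13,"y":-2.5,"z":-1.8,"ax":0,"ay":0,"az":-0.26,"hand":1},{"x":-17,"y":-3.3,"z":-1.8,"ax":0,"ay":0,"az":-0.39,"hand":1},{"x":-21,"y":-4,"z":-1.8,"ax":0,"ay":0,"az":-0.5,"hand":1},{"x":-25,"y":-4.8,"z":-1.8,"ax":0,"ay":0,"az":-0.6,"hand":1},{"x":-29,"y":-5.6,"z":-1.8,"ax":0,"ay":0,"az":-0.7,"hand":1},{"x":-33,"y":-6.3,"z":-1.8,"ax":0,"ay":0,"az":-0.8,"hand":1},{"x":-37,"y":-7.1,"z":-1.8,"ax":0,"ay":0,"az":-0.9,"hand":1},{"x":-40,"y":-7.7,"z":-1.8,"ax":0,"ay":0,"az":-0.995,"hand":1}]'; python3 -m pendant '[{"x":0,"y":0,"z":0,"ax":0,"ay":0,"az":0,"hand":1},{"x":0,"y":0,"z":0,"ax":0,"ay":0,"az":0,"hand":1}]'; cat >> h.py <<'E'
def fitcircle(p,c0,z,r,dr=.003,span=.012,step=.001,tt=None):
    g=cv2.GaussianBlur(cv2.cvtColor(p['frame'],6),(3,3),0).astype(np.float32);best=[]
    t=np.linspace(0,2*np.pi,120,endpoint=False) if tt is None else tt
    for cx in np.arange(c0[0]-span,c0[0]+span,step):
        for cy in np.arange(c0[1]-span,c0[1]+span,step):
            f=lambda q:cv2.remap(g,*[proj(p,np.c_[cx+q*np.cos(t),cy+q*np.sin(t),0*t+z])[:,i].astype(np.float32)[None] for i in(0,1)],1)[0]
            best.append((np.abs(f(r-dr)-f(r+dr)).mean(),cx,cy))
    best.sort(reverse=True);return np.round(best[:4],4)
E
python3 -c "
from h import *
a=shot('scene','s15');b=shot('side');
for p in(a,b): show(p,'cleaner_rim','spot_point');show(p,'cleaner_notch','spot_point');show(p,'lid','spot_point');show(p,'lid_key','spot_point')
w=cv2.imread('pics/w11.png')
s=ctrl.sense();print(s['position'],s['width'],s['q'][6])
print(fitcircle(a,(.522,-.363),.12,.076),fitcircle(b,(.522,-.363),.12,.076))
go([.5215,-.3625,.26],1.395)
"
```

```text
time_s: 50.6
position: [0.5081, -0.3035, 0.2596]
ee_rot: [-0.0, 0.087, 0.996, -0.0]
wrist_force: [-0.1, -0.5, -1.9]
width: 0.0252
grasp_force: 59.9
time_s: 50.8
position: [0.5079, -0.3017, 0.2594]
ee_rot: [-0.001, 0.089, 0.996, -0.0]
wrist_force: [-0.0, 0.4, -2.6]
width: 0.0257
grasp_force: 60.0
spot cleaner_rim [ 0.524 -0.362  0.122] 0.81 [227. 284.]
spot cleaner_rim [ 0.199 -0.298  0.121] 0.7 [234. 198.]
spot cleaner_notch [ 0.599 -0.369  0.121] 0.8 [228. 309.]
spot cleaner_notch [ 0.641 -0.651  0.121] 0.66 [106. 353.]
spot cleaner_notch [ 0.694 -0.258  0.001] 0.65 [285. 356.]
spot cleaner_notch [ 0.271 -0.306  0.12 ] 0.58 [235. 214.]
spot lid [ 0.509 -0.299  0.259] 0.97 [243. 239.]
spot lid_key [0.563 0.32  0.2  ] 0.68 [483. 221.]
spot lid_key [ 0.594 -0.318  0.277] 0.63 [240. 262.]
spot cleaner_rim [ 0.201 -0.298  0.116] 0.9 [411. 208.]
spot cleaner_rim [ 0.57  -0.628  0.117] 0.75 [311. 167.]
spot cleaner_rim [ 0.519 -0.364  0.122] 0.66 [317. 196.]
spot cleaner_notch [ 0.643 -0.65   0.12 ] 0.86 [293. 164.]
spot cleaner_notch [ 0.275 -0.31   0.119] 0.86 [388. 205.]
spot cleaner_notch [ 0.595 -0.372  0.123] 0.62 [296. 194.]
spot lid [ 0.507 -0.298  0.259] 0.96 [318. 167.]
spot lid_key [ 0.598 -0.314  0.272] 0.88 [291. 161.]
spot lid_key [0.553 0.216 0.204] 0.24 [281. 267.]
[ 0.50841351 -0.30058503  0.26030107] 0.02577679091947306 2.041727663238488
[[42.5079  0.527  -0.354 ]
 [42.4843  0.526  -0.354 ]
 [42.472   0.527  -0.355 ]
 [42.3153  0.526  -0.355 ]] [[22.4452  0.528  -0.367 ]
 [22.3763  0.528  -0.368 ]
 [22.2926  0.527  -0.368 ]
 [22.2779  0.527  -0.367 ]]
shift cm [-2.37 -5.87  0.03]
rotvec [ 0.  0. -0.] q7 2.04
rotvec [ 0.    -0.     3.141] q7 2.04
```

```bash
python3 -m pendant '[{"x":-2.4,"y":-5.9,"z":0,"ax":0,"ay":0,"az":-0.03,"hand":1},{"x":-2.4,"y":-5.9,"z":0,"ax":0,"ay":0,"az":-0.03,"hand":1},{"x":-2.4,"y":-5.9,"z":0,"ax":0,"ay":0,"az":-0.03,"hand":1},{"x":-2.4,"y":-5.9,"z":4,"ax":0,"ay":0,"az":-0.03,"hand":1},{"x":-2.4,"y":-5.9,"z":8,"ax":0,"ay":0,"az":-0.03,"hand":1},{"x":-2.4,"y":-5.9,"z":11,"ax":0,"ay":0,"az":-0.03,"hand":1},{"x":-2.4,"y":-5.9,"z":12.3,"ax":0,"ay":0,"az":-0.03,"hand":1},{"x":-2.4,"y":-5.9,"z":12.3,"ax":0,"ay":0,"az":-0.03,"hand":1},{"x":-2.4,"y":-5.9,"z":12.3,"ax":0,"ay":0,"az":-0.03,"hand":1}]'; python3 -c "
from h import *
a=shot('scene','s16');b=shot('side','d16');
for p in(a,b): show(p,'cleaner_rim','spot_point');show(p,'cleaner_notch','spot_point');show(p,'lid','spot_point');show(p,'lid_key','spot_point')
s=ctrl.sense();print(s['position'],s['width'],s['wrist_force'])
go([.5215,-.363,.1165],1.425)
"
```

```text
time_s: 52.2
position: [0.5223, -0.3636, 0.1388]
ee_rot: [0.001, 0.073, 0.997, -0.0]
wrist_force: [0.2, -0.6, -1.4]
width: 0.0256
grasp_force: 60.3
spot cleaner_rim [ 0.576 -0.63   0.117] 0.97 [117. 327.]
spot cleaner_rim [ 0.2   -0.294  0.122] 0.57 [235. 198.]
spot cleaner_notch [ 0.643 -0.653  0.119] 0.9 [106. 354.]
spot cleaner_notch [ 0.597 -0.372  0.119] 0.57 [227. 309.]
spot lid [ 0.522 -0.361  0.137] 0.95 [227. 280.]
spot lid [0.615 0.324 0.001] 0.39 [476. 282.]
spot lid_key [ 0.611 -0.378  0.156] 0.88 [223. 306.]
spot lid_key [0.566 0.429 0.205] 0.53 [521. 212.]
spot lid_key [ 0.696 -0.258  0.003] 0.52 [284. 356.]
spot cleaner_rim [ 0.522 -0.363  0.119] 0.68 [316. 197.]
spot cleaner_rim [ 0.569 -0.626  0.117] 0.59 [311. 167.]
spot cleaner_notch [ 0.597 -0.373  0.119] 0.89 [295. 195.]
spot cleaner_notch [ 0.644 -0.654  0.119] 0.77 [293. 164.]
spot cleaner_notch [ 0.273 -0.308  0.12 ] 0.59 [389. 205.]
spot lid [ 0.521 -0.36   0.134] 0.55 [317. 193.]
spot lid [0.564 0.322 0.206] 0.46 [269. 291.]
spot lid_key [ 0.689 -0.11   0.001] 0.64 [258. 263.]
[ 0.5215512  -0.36335395  0.13730148] 0.025480486876634595 [-0.46003517 -0.50845541 -2.90069285]
shift cm [0.01 0.03 2.08]
rotvec [-0.     0.    -0.001] q7 2.21
rotvec [0.    0.    3.141] q7 2.21
```

```bash
python3 -m pendant '[{"x":0,"y":0,"z":0.8,"ax":0,"ay":0,"az":-0.03,"hand":1},{"x":0,"y":0,"z":1.5,"ax":0,"ay":0,"az":-0.03,"hand":1},{"x":0,"y":0,"z":1.5,"ax":0,"ay":0,"az":-0.03,"hand":1},{"x":0,"y":0,"z":1.5,"ax":0,"ay":0,"az":-0.03,"hand":1}]'; python3 -m pendant '[{"x":0,"y":0,"z":0.4,"ax":0,"ay":0,"az":0,"hand":1},{"x":0,"y":0,"z":0.4,"ax":0,"ay":0,"az":0,"hand":1},{"x":0,"y":0,"z":0.4,"ax":0,"ay":0,"az":0,"hand":1}]'; python3 -m pendant '[{"x":0,"y":0,"z":0.3,"ax":0,"ay":0,"az":0,"hand":1},{"x":0,"y":0,"z":0.3,"ax":0,"ay":0,"az":0,"hand":1},{"x":0,"y":0,"z":0.3,"ax":0,"ay":0,"az":0,"hand":1}]'
```

```text
time_s: 53.1
position: [0.5214, -0.3632, 0.1219]
ee_rot: [-0.0, 0.059, 0.998, 0.0]
wrist_force: [0.0, -0.5, -2.2]
width: 0.026
grasp_force: 60.3
time_s: 53.4
position: [0.5215, -0.3633, 0.1181]
ee_rot: [-0.0, 0.058, 0.998, -0.0]
wrist_force: [0.3, -0.5, -3.2]
width: 0.0259
grasp_force: 60.3
time_s: 53.7
position: [0.5215, -0.3633, 0.115]
ee_rot: [-0.0, 0.058, 0.998, 0.0]
wrist_force: [0.5, -0.4, -1.8]
width: 0.0251
grasp_force: 60.3
```

Still no contact at 0.115, already below the propped height, so the key may be entering the notch. I'll keep going down.

```bash
python3 -m pendant '[{"x":0,"y":0,"z":0.3,"ax":0,"ay":0,"az":0,"hand":1},{"x":0,"y":0,"z":0.3,"ax":0,"ay":0,"az":0,"hand":1},{"x":0,"y":0,"z":0.3,"ax":0,"ay":0,"az":0,"hand":1}]'; python3 -m pendant '[{"x":0,"y":0,"z":0.2,"ax":0,"ay":0,"az":0,"hand":1},{"x":0,"y":0,"z":0.2,"ax":0,"ay":0,"az":0,"hand":1},{"x":0,"y":0,"z":0.2,"ax":0,"ay":0,"az":0,"hand":1}]'; python3 -m pendant '[{"x":0,"y":0,"z":0.2,"ax":0,"ay":0,"az":0,"hand":1},{"x":0,"y":0,"z":0.2,"ax":0,"ay":0,"az":0,"hand":1},{"x":0,"y":0,"z":0.2,"ax":0,"ay":0,"az":0,"hand":1}]'
```

```text
time_s: 54.0
position: [0.5214, -0.3632, 0.112]
ee_rot: [-0.0, 0.058, 0.998, 0.0]
wrist_force: [0.4, 0.9, -1.9]
width: 0.0257
grasp_force: 60.3
time_s: 54.3
position: [0.5215, -0.3632, 0.1101]
ee_rot: [-0.0, 0.058, 0.998, 0.0]
wrist_force: [-0.2, 0.2, -1.8]
width: 0.0257
grasp_force: 60.3
time_s: 54.6
position: [0.5215, -0.3633, 0.1081]
ee_rot: [-0.0, 0.058, 0.998, -0.0]
wrist_force: [-0.4, -0.2, -2.3]
width: 0.0258
grasp_force: 60.3
```

```bash
python3 -m pendant '[{"x":0,"y":0,"z":0.15,"ax":0,"ay":0,"az":0,"hand":1},{"x":0,"y":0,"z":0.15,"ax":0,"ay":0,"az":0,"hand":1},{"x":0,"y":0,"z":0.15,"ax":0,"ay":0,"az":0,"hand":1}]'; python3 -m pendant '[{"x":0,"y":0,"z":0.15,"ax":0,"ay":0,"az":0,"hand":1},{"x":0,"y":0,"z":0.15,"ax":0,"ay":0,"az":0,"hand":1},{"x":0,"y":0,"z":0.15,"ax":0,"ay":0,"az":0,"hand":1}]'
```

```text
time_s: 54.9
position: [0.5216, -0.3634, 0.1077]
ee_rot: [0.0, 0.058, 0.998, -0.0]
wrist_force: [-2.1, 1.5, 4.8]
width: 0.026
grasp_force: 61.1
time_s: 55.2
position: [0.5217, -0.3635, 0.1076]
ee_rot: [0.001, 0.058, 0.998, 0.0]
wrist_force: [-6.8, 6.0, 15.6]
width: 0.0253
grasp_force: 62.2
```

The lid seated at P = 0.1077 (0.1075 expected when home). I'll release and check.

```bash
python3 -m pendant '[{"x":0,"y":0,"z":-0.1,"ax":0,"ay":0,"az":0,"hand":1},{"x":0,"y":0,"z":-0.1,"ax":0,"ay":0,"az":0,"hand":0.3},{"x":0,"y":0,"z":-0.1,"ax":0,"ay":0,"az":0,"hand":0.3},{"x":0,"y":0,"z":-0.1,"ax":0,"ay":0,"az":0,"hand":0.3},{"x":0,"y":0,"z":-0.1,"ax":0,"ay":0,"az":0,"hand":0.3},{"x":0,"y":0,"z":-4,"ax":0,"ay":0,"az":0,"hand":0.3},{"x":0,"y":0,"z":-9,"ax":0,"ay":0,"az":0,"hand":0.3},{"x":0,"y":0,"z":-14,"ax":0,"ay":0,"az":0,"hand":0.3},{"x":6,"y":4,"z":-18,"ax":0,"ay":0,"az":0,"hand":0.3},{"x":8,"y":8,"z":-18,"ax":0,"ay":0,"az":0,"hand":0.3}]'; python3 -c "
from h import *
a=shot('scene','s20');b=shot('side','d20');w=shot('wrist','w20')
for p in(a,b,w): show(p,'lid','spot_point');show(p,'lid_key','spot_point');show(p,'basket_a','spot_point')
show(a,'dry_a','spot_point')
f=lambda im,x,y,sx,sy:cv2.resize(im[y:y+sy,x:x+sx],(400,300),interpolation=2)
cv2.imwrite('pics/c8.png',np.vstack([np.hstack([f(a['frame'],180,240,120,90),f(b['frame'],265,165,100,75)]),np.hstack([f(w['frame'],100,100,440,330),f(a['frame'],280,190,280,210)])]))
"
```

```text
time_s: 56.2
position: [0.4619, -0.2964, 0.2828]
ee_rot: [0.001, 0.061, 0.998, -0.002]
wrist_force: [0.5, 0.8, 1.6]
width: 0.0603
grasp_force: 0.0
spot lid [ 0.524 -0.364  0.107] 0.8 [227. 288.]
spot lid_key [ 0.61  -0.376  0.124] 0.59 [226. 313.]
spot lid_key [0.446 0.222 0.   ] 0.28 [418. 247.]
spot basket_a [0.56  0.322 0.199] 0.74 [483. 220.]
spot basket_a [0.563 0.325 0.093] 0.73 [475. 248.]
spot basket_a [0.568 0.424 0.091] 0.65 [507. 242.]
spot basket_a [0.558 0.223 0.089] 0.62 [440. 255.]
spot lid [ 0.52  -0.362  0.107] 0.66 [317. 200.]
spot lid_key [ 0.615 -0.371  0.126] 0.82 [290. 193.]
spot basket_a [0.557 0.219 0.093] 0.94 [282. 303.]
spot basket_a [0.565 0.325 0.091] 0.76 [272. 330.]
spot basket_a [0.565 0.427 0.092] 0.65 [265. 358.]
spot basket_a [ 0.594 -0.372  0.119] 0.38 [296. 195.]
spot lid [ 0.524 -0.357  0.103] 0.86 [261. 272.]
spot lid_key [ 0.612 -0.374  0.122] 0.83 [257. 355.]
spot dry_a [ 0.694 -0.109  0.005] 0.73 [341. 341.]
spot dry_a [ 0.696 -0.014  0.004] 0.61 [375. 333.]
spot dry_a [0.565 0.427 0.095] 0.43 [508. 240.]
```

View pics/c8.png

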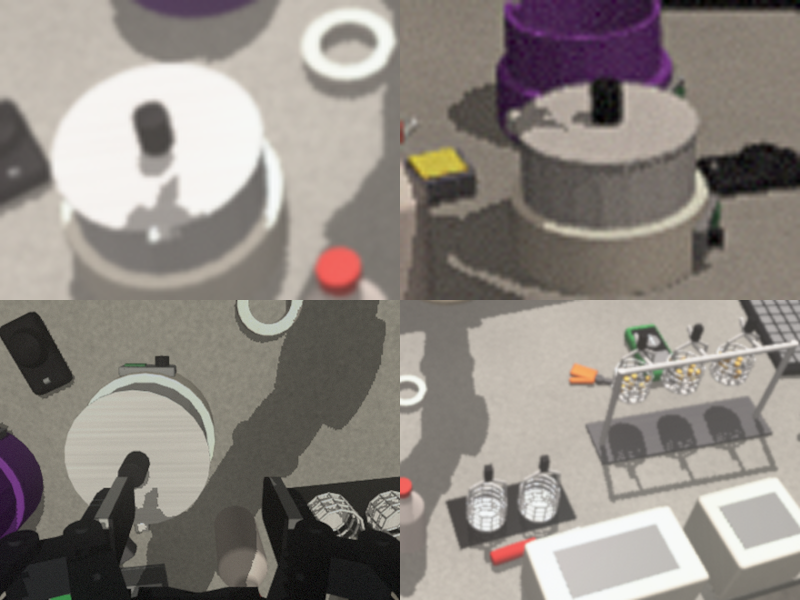

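The lid sits flush and level on the bowl, with its key (153,235 in the top-left crop) in the notch. Lid origin reads about 0.105, against 0.104 when home. The three loaded baskets hang, and the two dry ones stand on the mat.

```bash
python3 -m pendant '[{"x":0,"y":0,"z":-3,"ax":0,"ay":0,"az":0,"hand":0.3},{"x":0,"y":0,"z":-3,"ax":0,"ay":0,"az":0,"hand":0.3},{"x":0,"y":0,"z":-3,"ax":0,"ay":0,"az":0,"hand":0.3},{"x":0,"y":0,"z":-3,"ax":0,"ay":0,"az":0,"hand":0.3}]'; python3 -c "
from bench import ctrl
print(ctrl.hand_in())"
```

```text
time_s: 57.25
position: [0.4627, -0.2933, 0.3095]
ee_rot: [-0.001, 0.058, 0.998, 0.0]
wrist_force: [-0.2, 0.2, 0.9]
width: 0.0598
grasp_force: 0.0
the job is handed in; nothing more can be done
None
```

The job is handed in at about 57 s of the 210 s allowed: both dry baskets stand on the mat, the three loaded baskets hang one to a hook, and the lid, put on last, sits level and fully home with its key in the notch.

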